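# Refit the corner lamp lenses and test them

### The job

Fit every amber lamp lens that stands on the shelf into a free socket of the grey control box, each pushed down against the spring and given a quarter turn so that it stays locked. When all are locked, take the lamp tester from its mat, set it squarely against the wooden stop and, braced by the stop, push its end button fully in and hold it for about one second. Then lay the tester back on its mat, and leave the other things on the shelf where they are.

Things in the scene. Friction and masses are not known exactly. Their poses are not given: they have to be found in the camera images.
- lens0: amber lamp lens, upright, 48 high, 60 g; lenses are alike, some absent. Origin: centre of underside, z up. Foot: brass bar 52 long (own x), 14 wide (y), 7 thick, its ends are the bayonet lugs; round steel neck, diameter 30, z 0 to 20; glass block 36 (x) by 20 (y), z 20 to 48 above a thin bright collar: grip here, fingertips above z = 20 or they hit the box. Any yaw; half-turn symmetric.
- lens1: amber lamp lens, upright, 48 high, 60 g; lenses are alike, some absent. Origin: centre of underside, z up. Foot: brass bar 52 long (own x), 14 wide (y), 7 thick, its ends are the bayonet lugs; round steel neck, diameter 30, z 0 to 20; glass block 36 (x) by 20 (y), z 20 to 48 above a thin bright collar: grip here, fingertips above z = 20 or they hit the box. Any yaw; half-turn symmetric.
- lens2: amber lamp lens, upright, 48 high, 60 g; lenses are alike, some absent. Origin: centre of underside, z up. Foot: brass bar 52 long (own x), 14 wide (y), 7 thick, its ends are the bayonet lugs; round steel neck, diameter 30, z 0 to 20; glass block 36 (x) by 20 (y), z 20 to 48 above a thin bright collar: grip here, fingertips above z = 20 or they hit the box. Any yaw; half-turn symmetric.
- control_box: fixed grey tin box. Origin: centre of the underside of its socket section, 140 (x) by 260 (y), 55 high, with three sockets in its top along its y. Beyond the +y end, 80 more, 60 high, with a flap (up to 80 high) over lane switches, not used. A lens goes in with its bar along the box's x, and locks with its bar along the box's y, turned either way.
- socket0 (a point): centre of a socket's mouth, in the box's 55 high top, at y = -85 in the box; axes as the box's. Mouth 60 long (box x) by 36 wide (y); under its two steel lips (+y and -y sides, 5 thick) a cavity 60 by 60 with a sprung plunger, diameter 24, in the middle. Sockets are alike; any lens fits any.
- socket1 (a point): centre of the mouth of the middle socket, as socket0 but at y = 0 in the box. How any socket works: a lens let in rests on the plunger, underside 10 below the mouth, and cannot turn; pushed to 14 to 16 below (3.5 to 5.5 N; bottoms at 18, 6 N) it turns a quarter turn; let go, it rises to 12 below and is clamped under the lips.
- socket2 (a point): centre of the mouth of the third socket, as socket0 but at y = +85 in the box, next to the flap section.
- tester: loose lamp tester: flat grey plastic case 100 (x) by 54 (y) by 36 high, about 0.25 kg, a round white dial on its top. Origin at the centre of its underside; the push button is in the middle of its -x end. Starts lying on the mat.
- test_button (a joint): travel of the tester's button: 0 out, 0.006 m fully in; 3 N starts it and 7 N holds it fully in, more than the tester's own friction on the shelf can bear (about 2 to 3 N); springs back out.
- button_tip (a point): centre of the button's outer face: a black plunger of diameter 16 standing 12 out of the tester's -x end when out, 18 above the tester's underside; pushed in along the tester's +x.
- stop: fixed wooden batten, 22 thick (x) by 120 long (y) by 34 high, on the shelf. Origin at the centre of its underside. Its -x face is the one towards the robot: the tester's +x end goes against it.
- mat: fixed black rubber mat 160 (x) by 120 (y), 3 thick. Origin at the centre of its underside. The tester's home.
- red_car: red plastic slot car 130 x 56 x 38 (mm); a bystander, to be left alone
- white_car: white plastic slot car 130 x 56 x 38 (mm); a bystander, to be left alone
- wheel_set: chrome axle 60 long lying down with two wheels of diameter 22 (mm); a bystander, to be left alone
- screwdriver: screwdriver 150 long lying down (mm); a bystander, to be left alone
- spare_tyre: black tyre lying flat, diameter 32, 14 high (mm); a bystander, to be left alone

How it is judged:
On the way, in this order (a step that is already met when the one before it is completed fails the run):
1. every lens present is locked in a socket (((horizontal distance between lens0 and socket0 below 0.008 m and z of lens0 in the frame of socket0 below -0.008 m) or (horizontal distance between lens0 and socket1 below 0.008 m and z of lens0 in the frame of socket1 below -0.008 m) or (horizontal distance between lens0 and socket2 below 0.008 m and z of lens0 in the frame of socket2 below -0.008 m)) and angle between the x axis of each of lens0, lens1, lens2 and the y axis of control_box, either way round below 0.35 rad and angle between each of lens0, lens1, lens2's own z axis and vertical below 0.15 rad and linear speed of each of lens0, lens1, lens2 below 0.03 m/s and ((horizontal distance between lens1 and socket0 below 0.008 m and z of lens1 in the frame of socket0 below -0.008 m) or (horizontal distance between lens1 and socket1 below 0.008 m and z of lens1 in the frame of socket1 below -0.008 m) or (horizontal distance between lens1 and socket2 below 0.008 m and z of lens1 in the frame of socket2 below -0.008 m)) and ((horizontal distance between lens2 and socket0 below 0.008 m and z of lens2 in the frame of socket0 below -0.008 m) or (horizontal distance between lens2 and socket1 below 0.008 m and z of lens2 in the frame of socket1 below -0.008 m) or (horizontal distance between lens2 and socket2 below 0.008 m and z of lens2 in the frame of socket2 below -0.008 m))), for 0.2 s.
2. with the lenses locked, the tester's button is held in for 0.6 s while the tester bears against the stop (all of step 1 and value of joint test_button above 0.0045 m and contact force between tester and stop above 1.5 N), for 0.6 s.
At the end, for the whole second after the job is handed in: Every lens present is locked: within 8 mm of a socket's axis, its underside at least 8 mm below the mouth, its bar within 0.35 rad of the box's y, upright; the tester lies flat on the mat, its centre within 40 mm (along the mat's x) and 35 mm (y) of the mat's centre, all released and still (all of step 1 and x of tester in the frame of mat between -0.04 and 0.04 m and y of tester in the frame of mat between -0.035 and 0.035 m and z of tester in the frame of mat between 0 and 0.007 m and angle between tester's own z axis and vertical below 0.1 rad and linear speed of tester below 0.02 m/s); the robot touches nothing.
It fails at once if one of the other things (cars, wheel set, screwdriver, tyre) is shifted more than 4 cm (distance of any of red_car, white_car, wheel_set, screwdriver, spare_tyre from where it was at the start of the episode above 0.04 m).
Of lens0, lens1, lens2 only 2 to 3 are there at a start; the rules pass over those that are not, and their reading is None.
At some moment in a run one of tester, lens0, lens1, lens2 may be knocked a few centimetres aside while the robot is not near it.
It also fails if it takes over 210 s, if anything falls off the work surface, if the arm or the gripper's body presses on something with over 40 N, if the wrist force passes 120 N, or if a joint passes its speed limit or range.

### The arm

A 6-joint arm with a two-finger parallel gripper is mounted at the origin on the work surface. World frame = base frame: x ahead of the robot, y to its left, z up, the work surface at z = 0. Lengths are in m, angles in rad, forces in N, time in s.
With the tool pointing down it reaches from about 0.3 to 0.875 m from the base axis. Payload 6.4 kg.
Tool frame: the origin (TCP) lies at the very end of the fingers, on their centre line; the grasp point (between the pads) lies 19 mm behind it; x points along the fingers, y is the direction in which the jaws open and shut, and the axes are right-handed (so a half turn about x gives the same grasp; the last joint's range is limited). The gripper opens to 88 mm and grips with 3 to 60 N. Pads are 18 mm wide; open, the fingers measure 123 mm over their backs; the gripper's body (75 mm by 187 mm) begins 45 mm behind the grasp point.
Start: joints at [1.118, 0.181, 1.607, -0, 1.354, -0.206], TCP at [0.14, 0.558, 0.239] pointing down, gripper open.
Joint ranges: [-2.99, 2.99], [-0.89, 2.07], [0.3, 2.58], [-1.14, 4.28], [0, 2.63], [-3.12, 3.12]. Speed limits (rad/s): [2.57, 2.57, 3.01, 3.14, 3.14, 3.14].

### API

Orientations are given as a 3x3 rotation matrix whose columns are the frame's x, y, z axes.
In Python, from cell import telemetry, capture, env gives the robot as it stands.
- The arm moves only by the tool servo_tool, never from a script. Its argument "series" is a list of rows, each a list of 3 entries, a list of its own where there are three numbers: the closure, from 0 (fully open) to 1 (shut), then the shift along the world's x, y, z in m, then the turn, a rotation vector about the world's x, y, z in rad. A call has 1 to 12 rows; each row is the pose to reach, as a shift and turn from the pose measured when the call began; what a row does not reach only later rows make up. A row lasts 1/8 s, in which the tool goes at most 62.5 mm and 10.7 degrees, less where a joint would pass 70% of its speed; a pose out of reach is approached as far as the arm can. A call with a gripper value outside its range is refused whole. The fingers move at their own pace and stop on an object; the grip force is fixed at half the most. Time passes only in rows, so rows that repeat a pose let the fingers close. It gives the time, the measured TCP pose, the force and the opening at its end, in the units of the state.
- telemetry.state(): the state, without advancing time (a new reading comes with each control period).
- capture(name): name is "scene" or "side" or "wrist"; returns a dict with "pixels" (400x640x3 uint8, blue, green, red), "fovy" (degrees; the focal length in pixels is half the picture's height over the tangent of half this angle, whatever the lens; pixels are square), "cx", "cy" (the principal point, pixels), "pose" (4x4, takes a point from camera to world coordinates); the wrist camera has in their place "T_tool_cam" (4x4, takes a point from camera to tool coordinates, whose origin is the TCP and whose axes are the tool frame's). Camera axes: x right, y up, looking along -z (the intrinsics and any distortion apply to the point x, -y, -z); pixel columns grow to the right and rows downward; lengths in m; the calibration is good to about 2 mm. The wrist camera is an equidistant fisheye: a pixel r from the principal point sees the ray r / f radians off the axis. A picture is of the moment at which its call begins: read the wrist's pose just before it. There is no depth.
- env.job_done(): hands the job in, once; it reports no verdict.
The state is a dict: "time_s": time; "joints": joint angles; "joint_vel": joint speeds; "effort": joint torques, N m; "ee_pos": TCP position; "tool_rot": TCP orientation; "ft_force": force on the tool from outside, world axes, zero at the start; "ft_torque": the same for the moment, N m; "width": opening from 0.0 (shut) to 1.0 (fully open).
Only numpy, scipy, OpenCV 4.12 (cv2) and the standard library are available. Lean on these libraries where they do the work, as an engineer would, in place of code of your own. Each camera call takes 0.05 s, during which the arm holds its last target.

## Working session

There is one attempt and no reset: what is moved stays moved. The work goes in short steps, Python scripts to look and compute and a tool call to move; the robot and the scene stay as the last step left them, time stands still between calls to the robot, and variables do not carry over. Pictures are saved under pics/ and viewed, and the job is handed in when it is done.

Besides the shell and the picture viewer there is one more tool, called after "Request:" as name([rows], argument=value, ...), one row to a line, values as JSON. servo_tool: Moves the arm, as the interface text tells. Its arguments: {"type":"object","properties":{"series":{"type":"array"}},"required":["series"]}

```bash
mkdir -p pics; ls
cat > h.py <<'E'
import numpy as np, cv2
from cell import telemetry, capture, env
def snap(n,fn):
    s=telemetry.state(); c=capture(n); cv2.imwrite('pics/'+fn,c['pixels']); np.savez('pics/'+fn+'.npz',ee=np.array(s['ee_pos']),R=np.array(s['tool_rot']),**{k:np.array(v) for k,v in c.items()}); return s,c
def load(fn): return np.load('pics/'+fn+'.npz')
def ray(c,u,v):
    px=c['pixels']; f=px.shape[0]/2/np.tan(np.radians(float(c['fovy']))/2)
    x=(u-float(c['cx']))/f; y=(v-float(c['cy']))/f
    if 'pose' in c:
        d=np.array([x,-y,-1.]); T=np.array(c['pose'])
    else:
        r=np.hypot(x,y); k=np.sin(r)/r if r>1e-9 else 1
        d=np.array([x*k,-y*k,-np.cos(r)])
        W=np.eye(4); W[:3,:3]=c['R']; W[:3,3]=c['ee']; T=W@np.array(c['T_tool_cam'])
    return T[:3,3],T[:3,:3]@d
def onz(c,u,v,z):
    o,d=ray(c,u,v); return o+d*(z-o[2])/d[2]
def proj(c,p):
    px=c['pixels']; f=px.shape[0]/2/np.tan(np.radians(float(c['fovy']))/2)
    if 'pose' in c: T=np.array(c['pose'])
    else:
        W=np.eye(4); W[:3,:3]=c['R']; W[:3,3]=c['ee']; T=W@np.array(c['T_tool_cam'])
    q=np.linalg.inv(T)@np.append(p,1); x,y,z=q[0],-q[1],-q[2]
    if 'pose' in c: return float(c['cx'])+f*x/z,float(c['cy'])+f*y/z
    th=np.arctan2(np.hypot(x,y),z); h=np.hypot(x,y)
    return float(c['cx'])+f*th*x/h,float(c['cy'])+f*th*y/h
E
python3 - <<'E'
from h import *
for n in ['scene','side','wrist']:
    s,c=snap(n,n+'0.png'); print(n,c['fovy'],c['cx'],c['cy'],[k for k in c])
    print(np.round(c.get('pose',c.get('T_tool_cam')),3))
print(s)
E
```

```text
pics
scene 45.127380922555616 326.02849832938404 197.90171288729 ['pixels', 'fovy', 'cx', 'cy', 'pose']
[[ 0.855 -0.307  0.419  1.043]
 [ 0.519  0.526 -0.673 -0.793]
 [-0.014  0.793  0.609  0.807]
 [ 0.     0.     0.     1.   ]]
side 57.45125636693883 327.7394666897689 209.22324564060358 ['pixels', 'fovy', 'cx', 'cy', 'pose']
[[-0.963  0.182 -0.2    0.325]
 [-0.27  -0.611  0.744  0.747]
 [ 0.013  0.771  0.637  0.683]
 [ 0.     0.     0.     1.   ]]
wrist 65.70646984690485 314.13010972956107 197.32192100940136 ['pixels', 'fovy', 'cx', 'cy', 'T_tool_cam']
[[-0.001  0.308 -0.951 -0.145]
 [ 1.     0.001 -0.001  0.   ]
 [ 0.001 -0.951 -0.308 -0.08 ]
 [ 0.     0.     0.     1.   ]]
{'time_s': 0.1, 'joints': array([ 1.11768423e+00,  1.81450611e-01,  1.60789153e+00, -6.91974720e-06,
        1.35379995e+00, -2.06302504e-01]), 'joint_vel': array([-1.19434373e-03, -3.60302923e-03, -3.34040966e-03,  3.09065750e-04,
        4.16027168e-04, -3.13731758e-05]), 'effort': array([ 2.61719513e-03, -4.34818268e+01, -3.42698550e+01,  7.06279557e-02,
        3.38685780e-02, -3.70616203e-05]), 'ee_pos': array([0.1402528 , 0.557142  , 0.23791727]), 'tool_rot': array([[-6.72217702e-04,  2.44309517e-01,  9.69697070e-01],
       [-1.39604604e-03,  9.69696115e-01, -2.44310244e-01],
       [-9.99998800e-01, -1.51797143e-03, -3.10779560e-04]]), 'ft_force': array([ 0.31375036,  0.37437173, -0.78537746]), 'ft_torque': array([ 0.01825041,  0.03494863, -0.08156687]), 'width': 1.0006529799722308}
```

View pics/scene0.png

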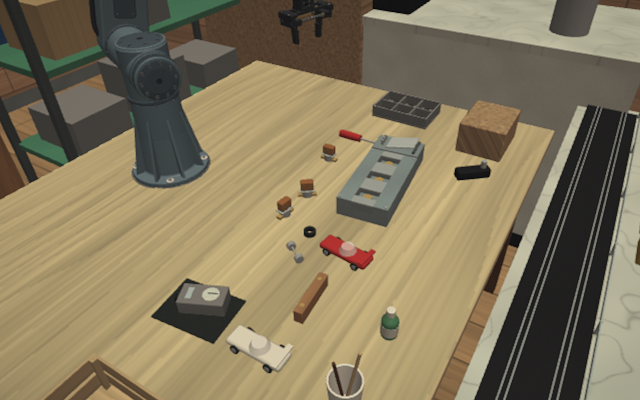

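View pics/side0.png

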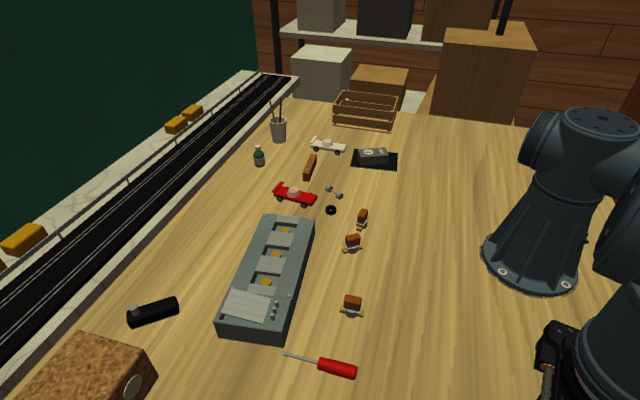

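View pics/wrist0.png

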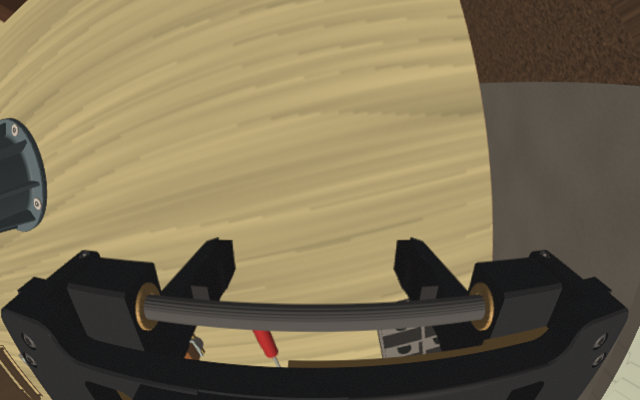

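The scene camera shows three lenses, at about (329,151), (306,187) and (285,206). The control box is at (380,178), the tester on its mat at (203,298), the stop at (311,297), and the bystanders around them. I'll zoom in next.

Run:
```python
from h import *
c=load('scene0.png');s=load('side0.png')
def crop(c,x0,x1,y0,y1,k): return cv2.resize(c['pixels'][y0:y1,x0:x1],None,fx=k,fy=k,interpolation=cv2.INTER_CUBIC)
cv2.imwrite('pics/a1.png',crop(c,260,430,120,220,4.7))
cv2.imwrite('pics/a2.png',crop(s,215,375,205,325,5))
cv2.imwrite('pics/a3.png',crop(c,150,350,220,370,4))
for n,c in (('scene',c),('side',s)):
    hsv=cv2.cvtColor(c['pixels'],cv2.COLOR_BGR2HSV)
    m=cv2.inRange(hsv,(4,150,60),(14,255,220))
    k,l,st,ce=cv2.connectedComponentsWithStats(m)
    for i in range(1,k):
        if 20<st[i,4]<2000 : print(n,st[i],ce[i].round(1),onz(c,*ce[i],0.04).round(3))
```

```text
scene [324 144  11   9  48] [329.4 147.1] [0.394 0.276 0.04 ]
scene [301 180  12   7  60] [306.2 182.1] [0.432 0.088 0.04 ]
scene [278 197  13  10  68] [284.3 200.8] [ 0.429 -0.01   0.04 ]
side [252   0  19  27 440] [261.4  12.6] [ 1.678 -2.186  0.04 ]
side [346   0  12   6  59] [351.9   2.1] [ 1.098 -2.835  0.04 ]
side [414   0  10  10  88] [418.6   4.5] [ 0.523 -2.933  0.04 ]
side [424   0   4  11  21] [425.2   5. ] [ 0.466 -2.932  0.04 ]
side [497   0   7  16  52] [500.2   7.5] [-0.16  -3.044  0.04 ]
side [278   2  19  25 359] [286.4  12. ] [ 1.503 -2.272  0.04 ]
side [346   7  11  12 127] [351.1  12.4] [ 1.013 -2.431  0.04 ]
side [412  11  15  14 145] [418.4  17.3] [ 0.483 -2.436  0.04 ]
side [ 601   26   39   33 1023] [623.   42.5] [-0.836 -2.16   0.04 ]
side [255  28  20  45 681] [264.9  49. ] [ 1.276 -1.314  0.04 ]
side [280  37  18  18 269] [288.5  45.7] [ 1.169 -1.42   0.04 ]
side [282  56   9  19 146] [285.8  64.6] [ 1.062 -1.095  0.04 ]
side [351  63   8  12  48] [354.   66.7] [ 0.711 -1.175  0.04 ]
side [514 107  29  20 397] [525.3 115.8] [-0.083 -0.808  0.04 ]
side [303 155  13  19  85] [309.8 164.6] [ 0.644 -0.206  0.04 ]
side [358 209  10   9  60] [362.6 212.8] [ 0.431 -0.017  0.04 ]
side [346 233  14   8  75] [352.6 236.9] [0.437 0.084 0.04 ]
side [344 295  17  10 124] [352.4 299.5] [0.395 0.271 0.04 ]
side [106 349  37  51 114] [122.8 376.8] [0.748 0.546 0.04 ]
```

View pics/a1.png

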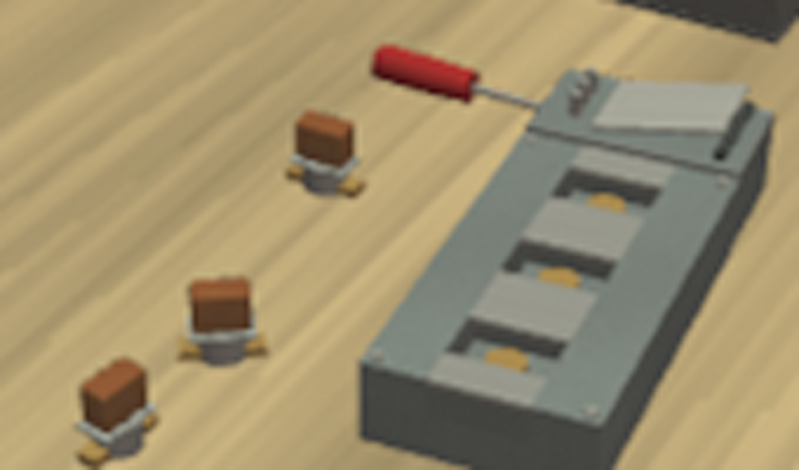

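View pics/a2.png

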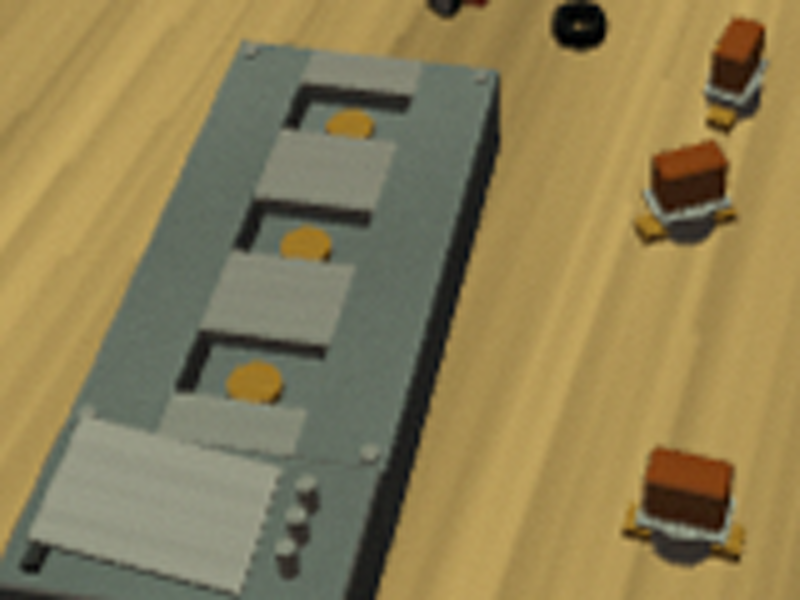

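View pics/a3.png

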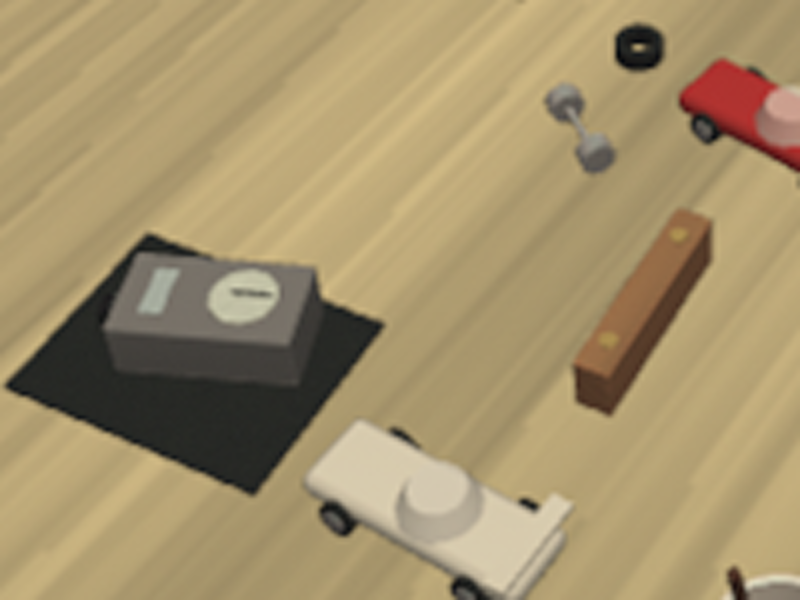

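Run:
```python
from h import *
c=load('scene0.png');s=load('side0.png')
A=lambda x,y:(260+x/4.7,120+y/4.7)
B=lambda x,y:(215+x/5,205+y/5)
C=lambda x,y:(150+x/4,220+y/4)
P=lambda n,cam,uv,z:print(n,onz(cam,*uv,z).round(4)[:2])
P('corner -x-y scene',c,A(361,364),.055);P('corner +x-y',c,A(606,428),.055)
P('corner -x-y side',s,B(498,72),.055);P('corner +x-y side',s,B(243,40),.055)
P('step -x scene',c,A(524,134),.055);P('step +x',c,A(735,184),.055)
for n,p in zip('012',[(507,359),(558,278),(606,203)]):P('plunger sc'+n,c,A(*p),.045)
for n,p in zip('012',[(350,126),(306,246),(255,384)]):P('plunger side'+n,s,B(*p),.045)
# lens top corners scene
for n,q in (('tester',[(140,252),(318,268),(292,346),(105,331)]),):
  for p in q:P(n,c,C(*p),.039)
P('dial',c,C(244,296),.039)
for p in [(150,233),(383,325),(254,494),(6,384)]:P('mat',c,C(*p),.003)
for p in [(683,208),(712,224),(604,380),(575,367)]:P('stop',c,C(*p),.034)
for cam,n in((c,'sc'),(s,'sd')):
  # bystander rough
  pass
for p in [(565,97),(595,155)]:P('wheels',c,C(*p),.011)
P('tyre',c,C(640,45),.01)
for p in [(325,480),(560,500),(470,590),(350,420)]:P('wcar',c,C(*p),.02)
for p in [(685,105),(705,130)]:P('rcar',c,C(*p),.02)
# lens feet ends
for p in [(292,172),(352,187)]:P('L0 foot',c,A(*p),.004)
for p in [(188,350),(258,347)]:P('L1 foot',c,A(*p),.004)
for p in [(92,456),(148,422)]:P('L2 foot',c,A(*p),.004)
for q in [[(305,111),(355,128),(350,168-40),(297,120)],[(192,284),(249,279),(250,294),(192,297)],[(84,383),(130,359),(147,372),(92,403)]]:
  for p in q:P('top',c,A(*p),.048)
```

```text
corner -x-y scene [0.5493 0.0542]
corner +x-y [0.6883 0.0713]
corner -x-y side [0.5439 0.0633]
corner +x-y side [0.6814 0.0771]
step -x scene [0.5182 0.3108]
step +x [0.6549 0.3234]
plunger sc0 [0.6103 0.1102]
plunger sc1 [0.6003 0.194 ]
plunger sc2 [0.5904 0.2795]
plunger side0 [0.6075 0.114 ]
plunger side1 [0.5977 0.1985]
plunger side2 [0.5881 0.2823]
tester [ 0.4097 -0.3513]
tester [ 0.4995 -0.3114]
tester [ 0.5225 -0.3587]
tester [ 0.4331 -0.4002]
dial [ 0.4788 -0.3461]
mat [ 0.3746 -0.3171]
mat [ 0.5308 -0.3024]
mat [ 0.5436 -0.4191]
mat [ 0.3857 -0.4341]
stop [ 0.6406 -0.1723]
stop [ 0.6605 -0.1744]
stop [ 0.6685 -0.2926]
stop [ 0.6514 -0.2932]
wheels [ 0.519  -0.1121]
wheels [ 0.5621 -0.1439]
tyre [ 0.5318 -0.0484]
wcar [ 0.5785 -0.4032]
wcar [ 0.6834 -0.3542]
wcar [ 0.6755 -0.4156]
wcar [ 0.566  -0.3692]
rcar [ 0.5903 -0.0894]
rcar [ 0.6116 -0.1015]
L0 foot [0.3725 0.2676]
L0 foot [0.4157 0.2718]
L1 foot [0.421  0.0721]
L1 foot [0.4551 0.0953]
L2 foot [ 0.4291 -0.036 ]
L2 foot [0.439  0.0045]
top [0.3784 0.2757]
top [0.4169 0.2738]
top [0.4141 0.2722]
top [0.3797 0.2636]
top [0.4219 0.0786]
top [0.4478 0.0994]
top [0.4563 0.0871]
top [0.4291 0.0679]
top [ 0.4226 -0.0289]
top [0.4319 0.0016]
top [ 0.4468 -0.0033]
top [ 0.4366 -0.041 ]
```

Request:
servo_tool([
  [0,[0.44,-0.36,0],[0,0,0.363]],
  [0,[0.44,-0.36,0],[0,0,0.363]],
  [0,[0.44,-0.36,0],[0,0,0.363]],
  [0,[0.44,-0.36,0],[0,0,0.363]],
  [0,[0.44,-0.36,0],[0,0,0.363]],
  [0,[0.44,-0.36,0],[0,0,0.363]],
  [0,[0.44,-0.36,0],[0,0,0.363]],
  [0,[0.44,-0.36,0],[0,0,0.363]],
  [0,[0.44,-0.36,0],[0,0,0.363]],
  [0,[0.44,-0.36,0],[0,0,0.363]],
  [0,[0.44,-0.36,0],[0,0,0.363]],
  [0,[0.44,-0.36,0],[0,0,0.363]],
])

```text
time_s: 1.65
ee_pos: [0.579, 0.1985, 0.2378]
tool_rot: [[-0.001, -0.117, 0.993], [-0.001, 0.993, 0.117], [-1.0, -0.001, -0.001]]
ft_force: [0.6, -0.0, 0.4]
width: 1.003
```

Run:
```python
from h import *
s,c=snap('wrist','w1.png'); print(s['ee_pos'],s['tool_rot'].round(3),s['joints'].round(2),s['time_s'],s['ft_force'])
```

```text
[0.57899071 0.1984734  0.23778614] [[-0.001 -0.117  0.993]
 [-0.001  0.993  0.117]
 [-1.    -0.001 -0.001]] [ 0.14  0.26  1.51 -0.    1.37 -1.55] 1.65 [ 0.56701971 -0.02641129  0.37035259]
```

View pics/w1.png

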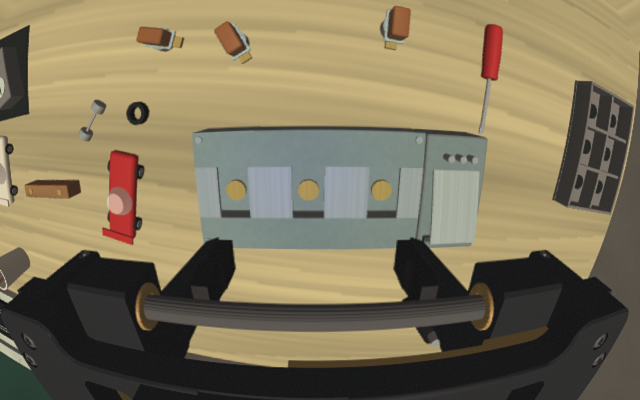

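The wrist view shows all three sockets empty, with plungers at (236,190), (308,190) and (381,190). The lenses are along the top at (155,37), (233,40) and (397,25).

Run:
```python
from h import *
c=load('w1.png')
im=c['pixels'];cv2.imwrite('pics/w1b.png',cv2.resize(im[115:260,180:500],None,fx=2.5,fy=2.5,interpolation=cv2.INTER_CUBIC))
hsv=cv2.cvtColor(im,cv2.COLOR_BGR2HSV)
m=cv2.inRange(hsv,(15,120,100),(28,255,255)); m[:170]=0;m[205:]=0;m[:,:220]=0;m[:,400:]=0
k,l,st,ce=cv2.connectedComponentsWithStats(m)
for i in range(1,k):
    if st[i,4]>60: print(st[i],ce[i].round(1),onz(c,*ce[i],0.045).round(4)) 
m=cv2.inRange(hsv,(2,130,60),(14,255,200)); m[80:]=0; m[:,:100]=0;m[:,430:]=0
k,l,st,ce=cv2.connectedComponentsWithStats(m)
for i in range(1,k):
    if st[i,4]>60: print(st[i],ce[i].round(1),onz(c,*ce[i],0.036).round(4))
```

```text
[227 180  19  20 282] [235.7 189.5] [0.609  0.1106 0.045 ]
[299 180  19  20 299] [308.1 189.4] [0.5993 0.1944 0.045 ]
[372 180  19  20 295] [380.9 189.7] [0.5898 0.278  0.045 ]
[389   6  21  34 536] [399.9  22.2] [0.3938 0.2745 0.036 ]
[215  22  27  32 507] [228.2  37.4] [0.4346 0.0849 0.036 ]
[137  27  27  18 382] [149.8  35.2] [ 0.4297 -0.0182  0.036 ]
```

View pics/w1b.png

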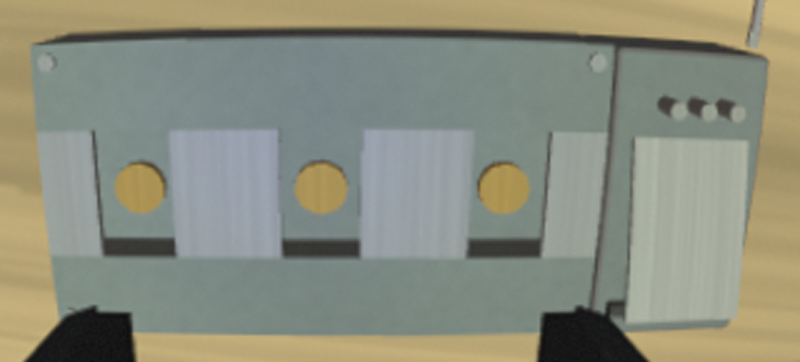

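Request:
servo_tool([
  [0,[-0.185,0.075,-0.1],[0,0,0]],
  [0,[-0.185,0.075,-0.1],[0,0,0]],
  [0,[-0.185,0.075,-0.1],[0,0,0]],
  [0,[-0.185,0.075,-0.1],[0,0,0]],
  [0,[-0.185,0.075,-0.1],[0,0,0]],
  [0,[-0.185,0.075,-0.1],[0,0,0]],
  [0,[-0.185,0.075,-0.1],[0,0,0]],
])

```text
time_s: 2.58
ee_pos: [0.3956, 0.2738, 0.1391]
tool_rot: [[0.002, -0.117, 0.993], [-0.0, 0.993, 0.117], [-1.0, -0.0, 0.002]]
ft_force: [0.4, -0.6, -0.7]
width: 0.997
```

Run:
```python
from h import *
s,c=snap('wrist','w2.png'); print(s['ee_pos'],s['joints'].round(2),s['time_s'],s['ft_force'])
```

```text
[0.39556224 0.27384947 0.13910356] [ 0.36  0.09  1.93 -0.    1.12 -1.33] 2.575 [ 0.38501266 -0.5524216  -0.71570308]
```

View pics/w2.png

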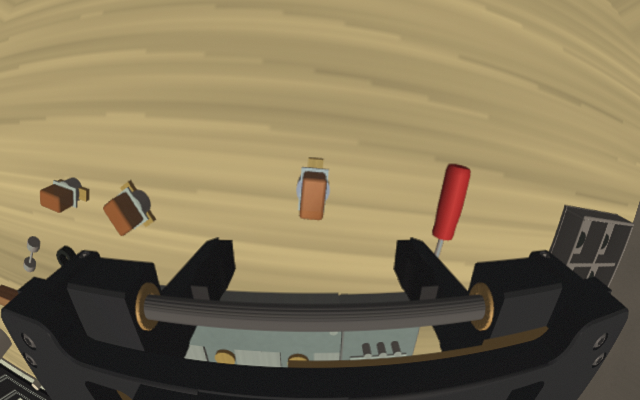

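Run:
```python
from h import *
c=load('w2.png');im=c['pixels']
cv2.imwrite('pics/w2b.png',cv2.resize(im[145:245,20:350],None,fx=2.4,fy=2.4,interpolation=cv2.INTER_CUBIC))
cv2.imwrite('pics/w2c.png',cv2.resize(im[150:230,270:360],None,fx=7,fy=7,interpolation=cv2.INTER_CUBIC))
```

```text
(no output)
```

View pics/w2c.png

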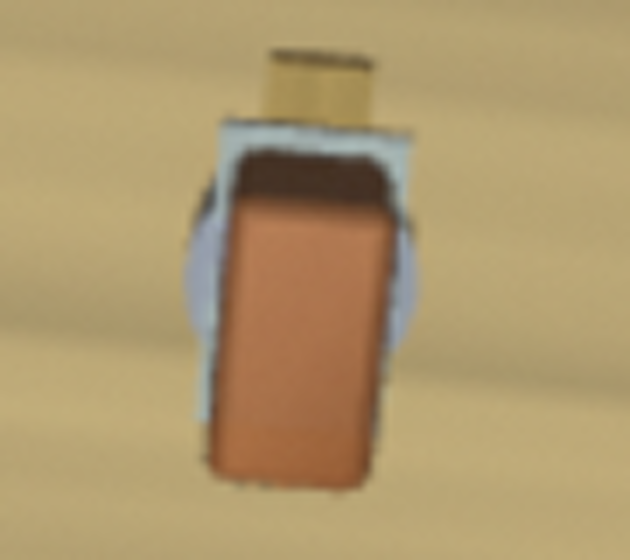

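View pics/w2b.png

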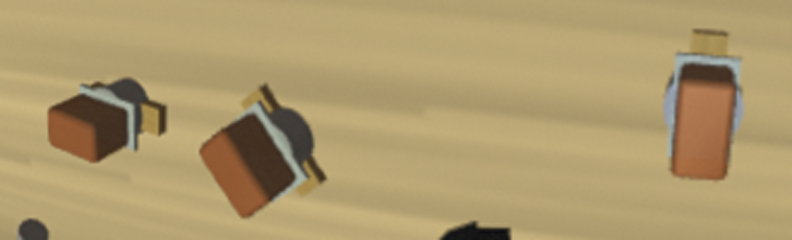

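```bash
cat >> h.py <<'E'
def quad(c,pts,off,k,z=.048):
    """top-face corners (crop px) -> centre, yaw of long side (rad), sizes"""
    P=np.array([onz(c,off[0]+p[0]/k,off[1]+p[1]/k,z)[:2] for p in pts])
    e=[P[1]-P[0],P[2]-P[1],P[3]-P[2],P[0]-P[3]]
    a=(e[0]-e[2])/2;b=(e[1]-e[3])/2
    L=a if np.linalg.norm(a)>np.linalg.norm(b) else b
    return P.mean(0).round(4),round(float(np.arctan2(L[1],L[0])),3),np.linalg.norm(a).round(4),np.linalg.norm(b).round(4)
E
python3 - <<'E'
from h import *
c=load('w2.png')
print(quad(c,[(237,200),(393,213),(368,490),(208,480)],(270,150),7))
print(quad(c,[(200,152),(228,133),(276,195),(245,218)],(20,145),2.4))
print(quad(c,[(50,107),(75,92),(100,125),(96,162)],(20,145),2.4))
E
```

```text
(array([0.3944, 0.2732]), 0.024, np.float64(0.0183), np.float64(0.034))
(array([0.4343, 0.0908]), 0.693, np.float64(0.0203), np.float64(0.0321))
(array([ 0.4225, -0.0024]), 0.88, np.float64(0.0195), np.float64(0.0286))
```

Request:
servo_tool([
  [0.3,[-0.001,-0.001,-0.06],[0,0,-0.093]],
  [0.3,[-0.001,-0.001,-0.115],[0,0,-0.093]],
  [0.3,[-0.001,-0.001,-0.115],[0,0,-0.093]],
  [0.3,[-0.001,-0.001,-0.115],[0,0,-0.093]],
  [1,[-0.001,-0.001,-0.115],[0,0,-0.093]],
  [1,[-0.001,-0.001,-0.115],[0,0,-0.093]],
  [1,[-0.001,-0.001,-0.115],[0,0,-0.093]],
  [1,[-0.001,-0.001,-0.115],[0,0,-0.093]],
])

```text
time_s: 3.62
ee_pos: [0.3947, 0.2728, 0.0243]
tool_rot: [[0.002, -0.024, 1.0], [-0.0, 1.0, 0.024], [-1.0, -0.0, 0.002]]
ft_force: [0.5, -0.4, -0.4]
width: 0.271
```

Request:
servo_tool([
  [1,[0,0,0],[0,0,0]],
  [1,[0,0,0.06],[0,0,0]],
  [1,[0,0,0.1],[0,0,0]],
  [1,[0,0,0.1],[0,0,0]],
])

```text
time_s: 4.12
ee_pos: [0.397, 0.2738, 0.1275]
tool_rot: [[0.008, -0.025, 1.0], [0.002, 1.0, 0.025], [-1.0, 0.002, 0.008]]
ft_force: [0.1, 0.7, -1.2]
width: 0.223
```

Run:
```python
from h import *
s,c=snap('wrist','w3.png'); print(s['ee_pos'],s['joints'].round(2),s['time_s'],s['ft_force'],s['width'])
cv2.imwrite('pics/w3.png',cv2.resize(c['pixels'][150:330,180:460],None,fx=2.8,fy=2.8))
```

```text
[0.3969792  0.27375737 0.1274896 ] [ 0.36  0.1   1.94 -0.    1.09 -1.24] 4.125 [ 0.125605    0.69373692 -1.16485011] 0.2229807850686471
```

View pics/w3.png

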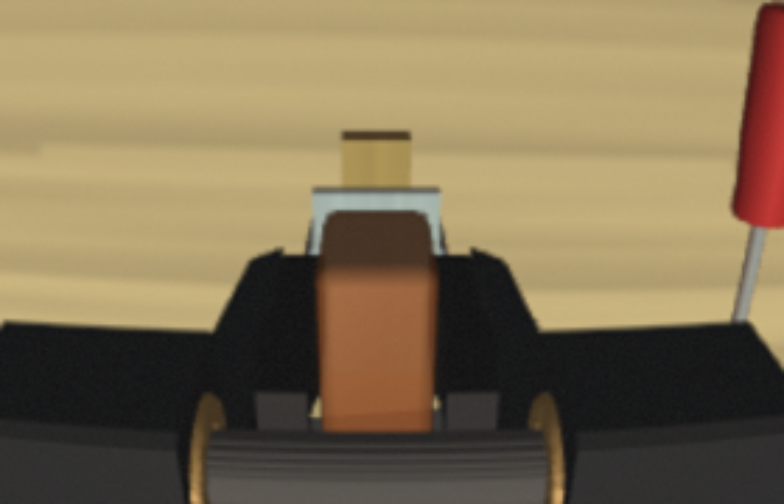

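Request:
servo_tool([
  [1,[0.06,0.002,0.005],[0,0,0.09]],
  [1,[0.12,0.004,0.005],[0,0,0.09]],
  [1,[0.18,0.006,0.005],[0,0,0.09]],
  [1,[0.1925,0.006,-0.02],[0,0,0.09]],
  [1,[0.1925,0.006,-0.04],[0,0,0.09]],
  [1,[0.1925,0.006,-0.04],[0,0,0.09]],
  [1,[0.1925,0.006,-0.04],[0,0,0.09]],
])

```text
time_s: 5.05
ee_pos: [0.5869, 0.2794, 0.0853]
tool_rot: [[0.003, -0.115, 0.993], [0.001, 0.993, 0.115], [-1.0, 0.001, 0.003]]
ft_force: [-0.3, -0.5, -0.3]
width: 0.222
```

Run:
```python
from h import *
s,c=snap('wrist','w4.png'); print(s['ee_pos'],s['joints'].round(2),s['time_s'],s['ft_force'],s['width'])
a=cv2.resize(c['pixels'][150:330,180:460],None,fx=2,fy=2)
s,c=snap('side','s4.png');b=cv2.resize(c['pixels'][200:320,215:355],None,fx=3,fy=3)
cv2.imwrite('pics/w4.png',a);cv2.imwrite('pics/s4.png',b)
s,c=snap('scene','c4.png');b=cv2.resize(c['pixels'][120:220,330:430],None,fx=4,fy=4);cv2.imwrite('pics/c4.png',b)
```

```text
[0.58685212 0.27939392 0.08527724] [ 0.26  0.5   1.52  0.    1.12 -1.42] 5.05 [-0.33682249 -0.52068618 -0.3146314 ] 0.22182923074932034
```

View pics/w4.png

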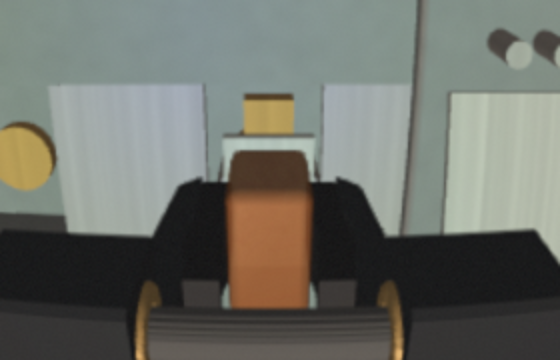

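View pics/s4.png

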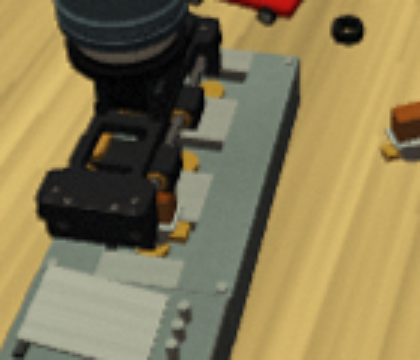

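View pics/c4.png

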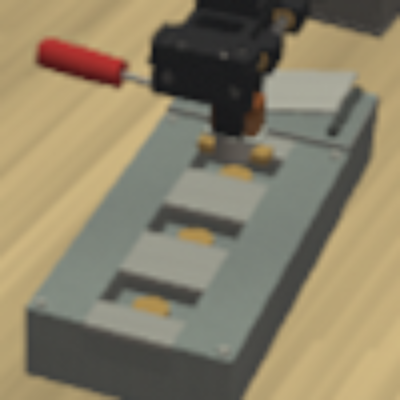

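Run:
```python
from h import *
c=load('w4.png')
A=lambda x,y:(180+x/2,150+y/2)
for p in [(205,85),(322,85)]:print(onz(c,*A(*p),.055))
zb=c['ee'][2]-.0245
for p in [(245,98),(294,98)]:print(onz(c,*A(*p),zb+.0035))
for p in [(245,95),(294,95)]:print(onz(c,*A(*p),zb))
for p in [(245,100),(294,100)]:print(onz(c,*A(*p),zb+.007))
```

```text
[0.5629314  0.25808912 0.055     ]
[0.55899079 0.29268049 0.055     ]
[0.5625183  0.27034784 0.06427724]
[0.56094802 0.28412872 0.06427724]
[0.56278672 0.27025738 0.06077724]
[0.56118569 0.28430591 0.06077724]
[0.56192387 0.27040476 0.06777724]
[0.56038517 0.28391    0.06777724]
```

Request:
servo_tool([
  [1,[0.003,-0.0015,0],[0,0,0]],
  [1,[0.003,-0.0015,-0.008],[0,0,0]],
  [1,[0.003,-0.0015,-0.012],[0,0,0]],
  [1,[0.003,-0.0015,-0.014],[0,0,0]],
  [1,[0.003,-0.0015,-0.014],[0,0,0]],
])

```text
time_s: 5.82
ee_pos: [0.5908, 0.278, 0.0721]
tool_rot: [[0.005, -0.115, 0.993], [0.001, 0.993, 0.115], [-1.0, 0.001, 0.005]]
ft_force: [0.5, -0.4, -0.7]
width: 0.223
```

Request:
servo_tool([
  [1,[-0.0005,0.0005,-0.003],[0,0,0]],
  [1,[-0.0005,0.0005,-0.006],[0,0,0]],
  [1,[-0.0005,0.0005,-0.008],[0,0,0]],
  [1,[-0.0005,0.0005,-0.008],[0,0,0]],
])

```text
time_s: 6.32
ee_pos: [0.5906, 0.2786, 0.0645]
tool_rot: [[0.006, -0.115, 0.993], [0.002, 0.993, 0.115], [-1.0, 0.001, 0.006]]
ft_force: [0.2, -0.9, 3.5]
width: 0.224
```

Request:
servo_tool([
  [1,[0,0,-0.0003],[0,0,-0.17]],
  [1,[0,0,-0.0003],[0,0,-0.34]],
  [1,[0,0,-0.0003],[0,0,-0.51]],
  [1,[0,0,-0.0003],[0,0,-0.68]],
  [1,[0,0,-0.0003],[0,0,-0.85]],
  [1,[0,0,-0.0003],[0,0,-1.02]],
  [1,[0,0,-0.0003],[0,0,-1.19]],
  [1,[0,0,-0.0003],[0,0,-1.36]],
  [1,[0,0,-0.0003],[0,0,-1.5]],
  [1,[0,0,-0.0003],[0,0,-1.57]],
  [1,[0,0,-0.0003],[0,0,-1.57]],
  [1,[0,0,-0.0003],[0,0,-1.57]],
])

```text
time_s: 7.82
ee_pos: [0.5909, 0.2788, 0.0646]
tool_rot: [[0.002, 0.993, 0.117], [-0.006, 0.117, -0.993], [-1.0, 0.002, 0.006]]
ft_force: [0.1, -0.4, 2.9]
width: 0.22
```

Run:
```python
from h import *
s=telemetry.state();print(s['ft_force'],s['ft_torque'],s['joints'].round(2))
s,c=snap('scene','c5.png');b=cv2.resize(c['pixels'][120:220,330:430],None,fx=4,fy=4);cv2.imwrite('pics/c5.png',b)
```

```text
[ 0.10113169 -0.44276609  2.92499796] [0.03711023 0.01248043 0.01013789] [ 0.26  0.54  1.51 -0.01  1.09  0.15]
```

View pics/c5.png

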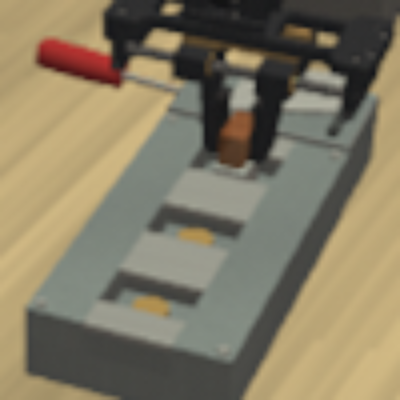

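Request:
servo_tool([
  [0.4,[0,0,0],[0,0,0]],
  [0.4,[0,0,0],[0,0,0]],
  [0.4,[0,0,0.005],[0,0,0]],
  [0.4,[0,0,0.05],[0,0,0]],
  [0.3,[0,0,0.08],[0,0,0]],
  [0.2,[-0.05,-0.05,0.085],[0,0,-0.2]],
  [0,[-0.1,-0.1,0.085],[0,0,-0.4]],
  [0,[-0.156,-0.19,0.085],[0,0,-0.6]],
  [0,[-0.156,-0.19,0.085],[0,0,-0.8]],
  [0,[-0.156,-0.19,0.085],[0,0,-1.0]],
  [0,[-0.156,-0.19,0.085],[0,0,-1.0]],
  [0,[-0.156,-0.19,0.085],[0,0,-1.0]],
])

```text
time_s: 9.38
ee_pos: [0.435, 0.0885, 0.1499]
tool_rot: [[-0.003, 0.635, -0.772], [-0.005, -0.772, -0.635], [-1.0, 0.002, 0.005]]
ft_force: [-1.0, -0.3, -0.3]
width: 0.999
```

Run:
```python
from h import *
s,c=snap('wrist','w6.png'); print(s['ee_pos'],s['tool_rot'].round(3),s['joints'].round(2),s['time_s'],s['ft_force'],s['width'])
s,c=snap('scene','c6.png');b=cv2.resize(c['pixels'][120:220,260:430],None,fx=4.5,fy=4.5);cv2.imwrite('pics/c6b.png',b)
```

```text
[0.43500422 0.08854513 0.14992124] [[-0.003  0.635 -0.772]
 [-0.005 -0.772 -0.635]
 [-1.     0.002  0.005]] [-0.06 -0.01  2.01 -0.01  1.15  0.82] 9.375 [-0.98394046 -0.29402583 -0.284361  ] 0.9993105925705748
```

View pics/c6b.png

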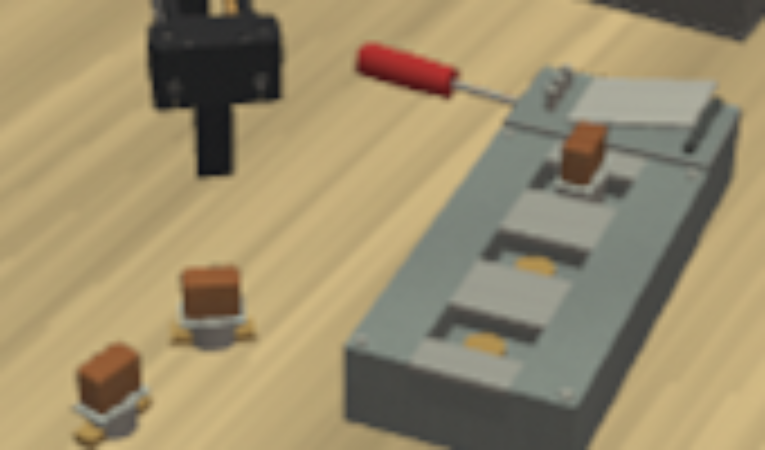

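View pics/w6.png

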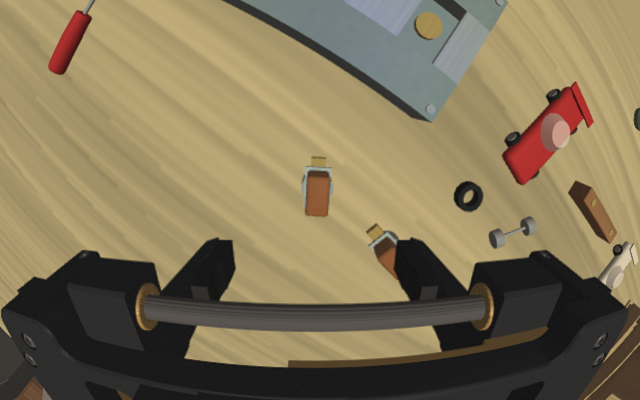

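Run:
```python
from h import *
c=load('w6.png');im=c['pixels']
cv2.imwrite('pics/w6c.png',cv2.resize(im[150:230,280:360],None,fx=7,fy=7,interpolation=cv2.INTER_CUBIC))
```

```text
(no output)
```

View pics/w6c.png

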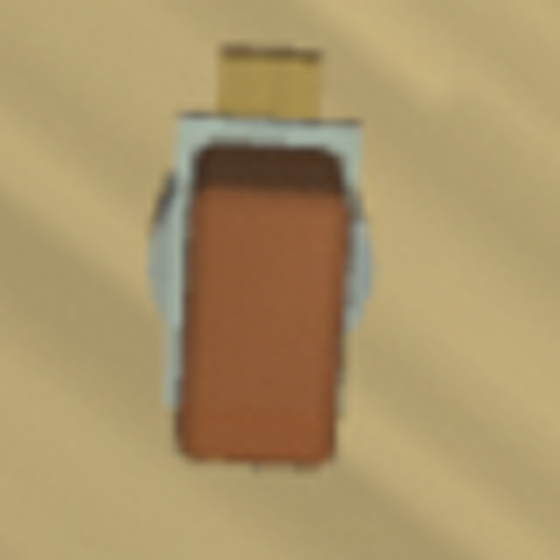

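Run:
```python
from h import *
c=load('w6.png')
print(quad(c,[(192,185),(352,192),(335,465),(178,460)],(280,150),7), 'tool z yaw',np.arctan2(c['R'][1,2],c['R'][0,2]))
```

```text
(array([0.4367, 0.0865]), -2.505, np.float64(0.0191), np.float64(0.0347)) tool z yaw -2.4535081431628782
```

Request:
servo_tool([
  [0.4,[0.0017,-0.002,-0.05],[0,0,-0.05]],
  [0.4,[0.0017,-0.002,-0.09],[0,0,-0.05]],
  [0.4,[0.0017,-0.002,-0.1255],[0,0,-0.05]],
  [0.4,[0.0017,-0.002,-0.1255],[0,0,-0.05]],
  [0.4,[0.0017,-0.002,-0.1255],[0,0,-0.05]],
  [1,[0.0017,-0.002,-0.1255],[0,0,-0.05]],
  [1,[0.0017,-0.002,-0.1255],[0,0,-0.05]],
  [1,[0.0017,-0.002,-0.1255],[0,0,-0.05]],
  [1,[0.0017,-0.002,-0.1255],[0,0,-0.05]],
  [1,[0.0017,-0.002,-0.1255],[0,0,-0.05]],
])

```text
time_s: 10.72
ee_pos: [0.437, 0.0868, 0.0246]
tool_rot: [[-0.003, 0.597, -0.802], [-0.005, -0.802, -0.597], [-1.0, 0.002, 0.005]]
ft_force: [-0.8, 0.3, 5.5]
width: 0.225
```

Request:
servo_tool([
  [1,[0,0,0.05],[0,0,0]],
  [1,[0,0,0.1],[0,0,0]],
  [1,[0.05,0.03,0.1],[0,0,-0.17]],
  [1,[0.1,0.06,0.1],[0,0,-0.34]],
  [1,[0.14,0.09,0.1],[0,0,-0.526]],
  [1,[0.1636,0.1076,0.09],[0,0,-0.526]],
  [1,[0.1636,0.1076,0.065],[0,0,-0.526]],
  [1,[0.1636,0.1076,0.062],[0,0,-0.526]],
  [1,[0.1636,0.1076,0.062],[0,0,-0.526]],
  [1,[0.1636,0.1076,0.062],[0,0,-0.526]],
])

```text
time_s: 11.98
ee_pos: [0.6011, 0.1942, 0.0877]
tool_rot: [[-0.003, 0.113, -0.994], [-0.003, -0.994, -0.113], [-1.0, 0.002, 0.004]]
ft_force: [0.4, -1.1, -0.1]
width: 0.22
```

Run:
```python
from h import *
s,c=snap('wrist','w7.png'); print(s['ee_pos'],s['joints'].round(2),s['time_s'],s['ft_force'],s['width'])
a=cv2.resize(c['pixels'][150:330,180:460],None,fx=2.8,fy=2.8,interpolation=cv2.INTER_CUBIC)
cv2.imwrite('pics/w7.png',a)
```

```text
[0.60114711 0.19422739 0.08774733] [ 0.13  0.47  1.56 -0.    1.12  1.58] 11.975 [ 0.39147939 -1.10943414 -0.12382484] 0.22040597306393014
```

View pics/w7.png

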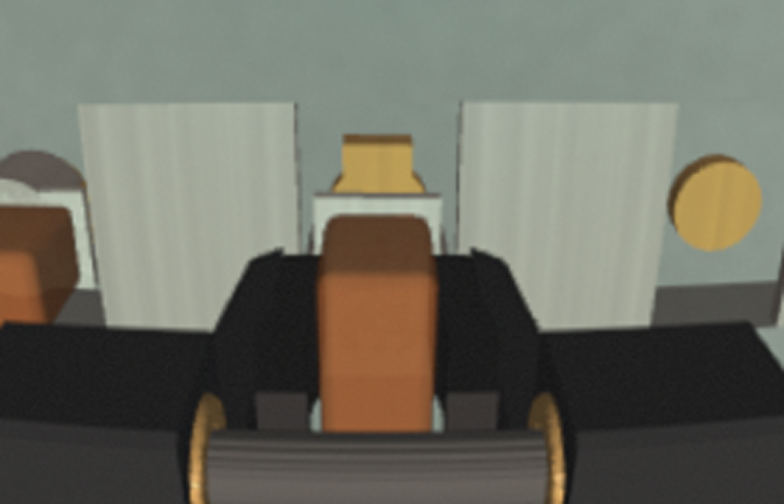

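Run:
```python
from h import *
c=load('w7.png');k=2.8
A=lambda x,y:(180+x/k,150+y/k)
u=np.array([.9935,.114])
m=np.mean([onz(c,*A(*p),.055)[:2] for p in [(296,102),(461,101)]],0)
zb=c['ee'][2]-.0246
b=np.mean([onz(c,*A(*p),zb)[:2] for p in [(343,135),(412,135)]],0)
print(m-.03*u,b-.026*u)
print((m-.03*u)-(b-.026*u))
```

```text
[0.60044516 0.19391384] [0.59956869 0.19406258]
[ 0.00087647 -0.00014874]
```

Request:
servo_tool([
  [1,[0.0005,0,-0.008],[0,0,0]],
  [1,[0.0005,0,-0.014],[0,0,0]],
  [1,[0.0005,0,-0.018],[0,0,0]],
  [1,[0.0005,0,-0.021],[0,0,0]],
  [1,[0.0005,0,-0.0235],[0,0,0]],
  [1,[0.0005,0,-0.0235],[0,0,0]],
  [1,[0.0005,0,-0.0235],[0,0,0]],
])

```text
time_s: 12.9
ee_pos: [0.6019, 0.1943, 0.0647]
tool_rot: [[-0.003, 0.113, -0.994], [-0.003, -0.994, -0.113], [-1.0, 0.002, 0.003]]
ft_force: [-1.1, -0.7, 3.4]
width: 0.224
```

Request:
servo_tool([
  [1,[-0.001,0,-0.0004],[0,0,0.17]],
  [1,[-0.001,0,-0.0004],[0,0,0.34]],
  [1,[-0.001,0,-0.0004],[0,0,0.51]],
  [1,[-0.001,0,-0.0004],[0,0,0.68]],
  [1,[-0.001,0,-0.0004],[0,0,0.85]],
  [1,[-0.001,0,-0.0004],[0,0,1.02]],
  [1,[-0.001,0,-0.0004],[0,0,1.19]],
  [1,[-0.001,0,-0.0004],[0,0,1.36]],
  [1,[-0.001,0,-0.0004],[0,0,1.5]],
  [1,[-0.001,0,-0.0004],[0,0,1.57]],
  [1,[-0.001,0,-0.0004],[0,0,1.57]],
  [1,[-0.001,0,-0.0004],[0,0,1.57]],
])

```text
time_s: 14.4
ee_pos: [0.6016, 0.1945, 0.0648]
tool_rot: [[0.004, 0.994, 0.111], [-0.002, 0.111, -0.994], [-1.0, 0.004, 0.003]]
ft_force: [0.1, 0.5, 3.9]
width: 0.223
```

Request:
servo_tool([
  [0.4,[0,0,0],[0,0,0]],
  [0.4,[0,0,0],[0,0,0]],
  [0.4,[0,0,0.005],[0,0,0]],
  [0.4,[0,0,0.05],[0,0,0]],
  [0.3,[0,0,0.085],[0,0,0]],
  [0.2,[-0.04,-0.04,0.085],[0,0,-0.19]],
  [0,[-0.08,-0.08,0.085],[0,0,-0.38]],
  [0,[-0.17,-0.21,0.085],[0,0,-0.38]],
  [0,[-0.17,-0.21,0.085],[0,0,-0.38]],
  [0,[-0.17,-0.21,0.085],[0,0,-0.38]],
  [0,[-0.17,-0.21,0.085],[0,0,-0.38]],
  [0,[-0.17,-0.21,0.085],[0,0,-0.38]],
])

```text
time_s: 15.9
ee_pos: [0.4322, -0.0152, 0.1502]
tool_rot: [[0.004, 0.964, -0.266], [-0.004, -0.266, -0.964], [-1.0, 0.005, 0.003]]
ft_force: [0.0, 0.1, -0.1]
width: 0.998
```

Run:
```python
from h import *
s,c=snap('wrist','w8.png'); print(s['ee_pos'],s['tool_rot'].round(3),s['joints'].round(2),s['time_s'],s['ft_force'],s['width'])
s,c=snap('scene','c8.png');b=cv2.resize(c['pixels'][120:220,260:430],None,fx=4.5,fy=4.5);cv2.imwrite('pics/c8b.png',b)
```

```text
[ 0.43217513 -0.0152375   0.15018346] [[ 0.004  0.964 -0.266]
 [-0.004 -0.266 -0.964]
 [-1.     0.005  0.003]] [-0.31 -0.04  2.04 -0.    1.14 -0.04] 15.9 [ 0.02876693  0.09988787 -0.12761203] 0.9975643629941404
```

View pics/c8b.png

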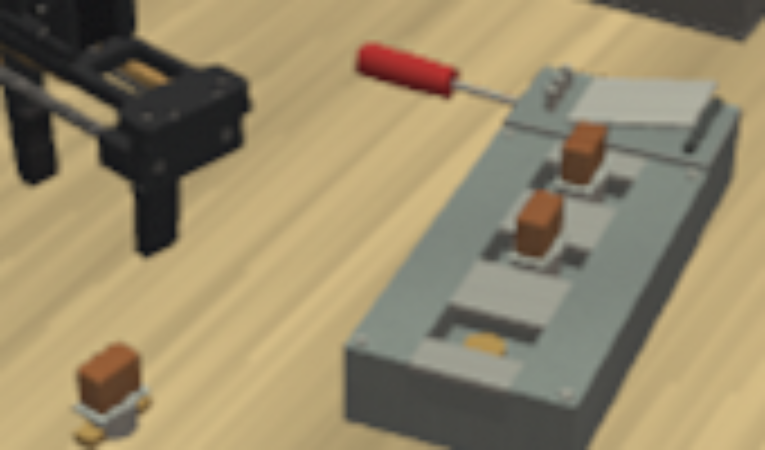

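View pics/w8.png

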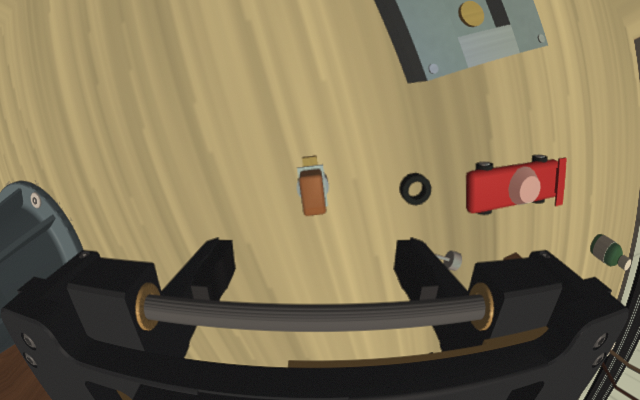

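Run:
```python
from h import *
c=load('w8.png');im=c['pixels']
cv2.imwrite('pics/w8c.png',cv2.resize(im[150:230,275:355],None,fx=7,fy=7,interpolation=cv2.INTER_CUBIC))
```

```text
(no output)
```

View pics/w8c.png

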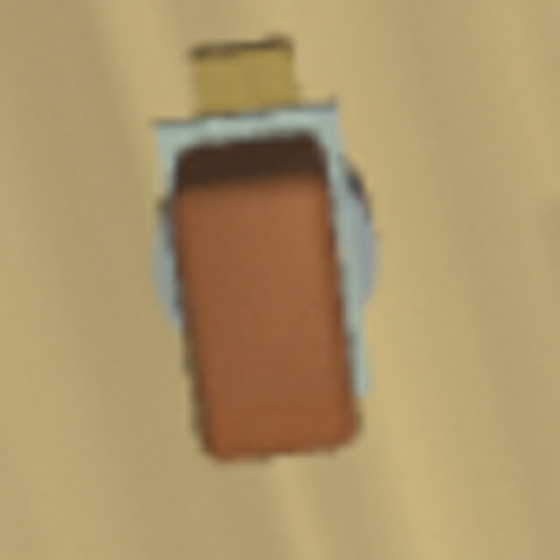

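Run:
```python
from h import *
c=load('w8.png')
print(quad(c,[(174,190),(328,178),(358,445),(203,462)],(275,150),7), 'tool z yaw',np.arctan2(c['R'][1,2],c['R'][0,2]))
```

```text
(array([ 0.4318, -0.0137]), -1.739, np.float64(0.0186), np.float64(0.0342)) tool z yaw -1.8404679724090827
```

Request:
servo_tool([
  [0.4,[-0.0004,0.0015,-0.05],[0,0,0.1]],
  [0.4,[-0.0004,0.0015,-0.09],[0,0,0.1]],
  [0.4,[-0.0004,0.0015,-0.1255],[0,0,0.1]],
  [0.4,[-0.0004,0.0015,-0.1255],[0,0,0.1]],
  [0.4,[-0.0004,0.0015,-0.1255],[0,0,0.1]],
  [1,[-0.0004,0.0015,-0.1255],[0,0,0.1]],
  [1,[-0.0004,0.0015,-0.1255],[0,0,0.1]],
  [1,[-0.0004,0.0015,-0.1255],[0,0,0.1]],
  [1,[-0.0004,0.0015,-0.1255],[0,0,0.1]],
  [1,[-0.0004,0.0015,-0.1255],[0,0,0.1]],
])

```text
time_s: 17.25
ee_pos: [0.4321, -0.0134, 0.0249]
tool_rot: [[0.004, 0.986, -0.167], [-0.003, -0.167, -0.986], [-1.0, 0.005, 0.003]]
ft_force: [-0.3, 0.5, 5.5]
width: 0.221
```

Request:
servo_tool([
  [1,[0,0,0.05],[0,0,0]],
  [1,[0,0,0.105],[0,0,-0.1]],
  [1,[0.03,0.02,0.105],[0,0,-0.27]],
  [1,[0.06,0.04,0.105],[0,0,-0.44]],
  [1,[0.09,0.06,0.105],[0,0,-0.61]],
  [1,[0.12,0.08,0.105],[0,0,-0.78]],
  [1,[0.15,0.1,0.105],[0,0,-0.95]],
  [1,[0.1775,0.1235,0.09],[0,0,-1.12]],
  [1,[0.1775,0.1235,0.064],[0,0,-1.29]],
  [1,[0.1775,0.1235,0.062],[0,0,-1.29]],
  [1,[0.1775,0.1235,0.062],[0,0,-1.29]],
  [1,[0.1775,0.1235,0.062],[0,0,-1.29]],
])

```text
time_s: 18.75
ee_pos: [0.6102, 0.1098, 0.0881]
tool_rot: [[-0.0, 0.114, -0.993], [-0.005, -0.993, -0.114], [-1.0, 0.005, 0.001]]
ft_force: [-1.4, 0.7, -0.2]
width: 0.225
```

Run:
```python
from h import *
s,c=snap('wrist','w9.png'); print(s['ee_pos'],s['joints'].round(2),s['time_s'],s['ft_force'],s['width'])
a=cv2.resize(c['pixels'][150:330,180:460],None,fx=2.8,fy=2.8,interpolation=cv2.INTER_CUBIC)
cv2.imwrite('pics/w9.png',a)
```

```text
[0.61020741 0.10981491 0.08811123] [-0.01  0.45  1.59 -0.01  1.1   1.45] 18.75 [-1.37758027  0.73631963 -0.21922004] 0.22492626314824105
```

View pics/w9.png

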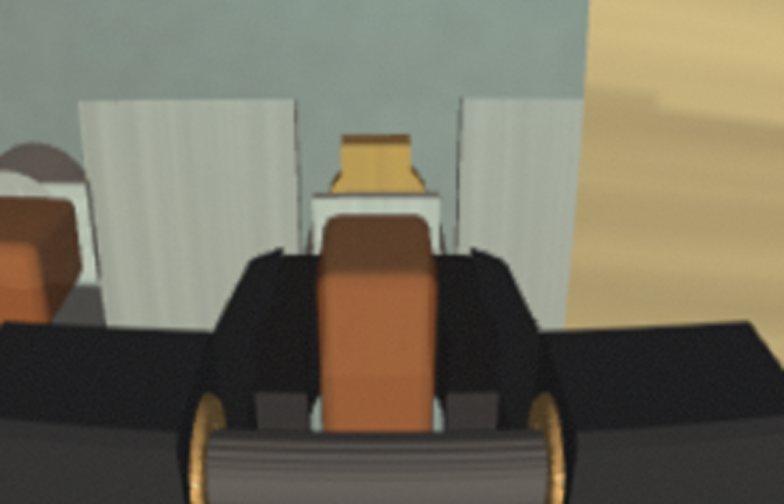

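Request:
servo_tool([
  [1,[0.001,0,-0.008],[0,0,0]],
  [1,[0.001,0,-0.014],[0,0,0]],
  [1,[0.001,0,-0.018],[0,0,0]],
  [1,[0.001,0,-0.021],[0,0,0]],
  [1,[0.001,0,-0.0236],[0,0,0]],
  [1,[0.001,0,-0.0236],[0,0,0]],
  [1,[0.001,0,-0.0236],[0,0,0]],
])

```text
time_s: 19.68
ee_pos: [0.6113, 0.1099, 0.0649]
tool_rot: [[-0.0, 0.114, -0.994], [-0.005, -0.994, -0.114], [-1.0, 0.005, 0.001]]
ft_force: [-1.8, -0.4, 3.3]
width: 0.226
```

Request:
servo_tool([
  [1,[0,0,-0.0005],[0,0,0.17]],
  [1,[0,0,-0.0005],[0,0,0.34]],
  [1,[0,0,-0.0005],[0,0,0.51]],
  [1,[0,0,-0.0005],[0,0,0.68]],
  [1,[0,0,-0.0005],[0,0,0.85]],
  [1,[0,0,-0.0005],[0,0,1.02]],
  [1,[0,0,-0.0005],[0,0,1.19]],
  [1,[0,0,-0.0005],[0,0,1.36]],
  [1,[0,0,-0.0005],[0,0,1.5]],
  [1,[0,0,-0.0005],[0,0,1.57]],
  [1,[0,0,-0.0005],[0,0,1.57]],
  [1,[0,0,-0.0005],[0,0,1.57]],
])

```text
time_s: 21.18
ee_pos: [0.6122, 0.11, 0.0649]
tool_rot: [[0.007, 0.994, 0.111], [0.0, 0.111, -0.994], [-1.0, 0.007, 0.001]]
ft_force: [1.8, 1.1, 3.2]
width: 0.223
```

Request:
servo_tool([
  [0.4,[0,0,0],[0,0,0]],
  [0.4,[0,0,0],[0,0,0]],
  [0.4,[0,0,0.005],[0,0,0]],
  [0.4,[0,0,0.05],[0,0,0]],
  [0.3,[0,0,0.11],[0,0,0]],
  [0.2,[-0.02,-0.06,0.13],[0,0,-0.17]],
  [0,[-0.04,-0.12,0.13],[0,0,-0.34]],
  [0,[-0.06,-0.18,0.13],[0,0,-0.51]],
  [0,[-0.08,-0.24,0.13],[0,0,-0.68]],
  [0,[-0.1,-0.3,0.13],[0,0,-0.85]],
  [0,[-0.12,-0.36,0.13],[0,0,-1.02]],
  [0,[-0.14,-0.42,0.13],[0,0,-1.19]],
])

```text
time_s: 22.68
ee_pos: [0.4738, -0.3041, 0.1954]
tool_rot: [[0.003, 0.468, -0.884], [-0.007, -0.884, -0.468], [-1.0, 0.008, 0.0]]
ft_force: [2.0, 0.7, 0.0]
width: 0.995
```

Request:
servo_tool([
  [0,[-0.006,-0.045,0],[0,0,-0.08]],
  [0,[-0.006,-0.045,0],[0,0,-0.08]],
  [0,[-0.006,-0.045,0],[0,0,-0.08]],
])

```text
time_s: 23.05
ee_pos: [0.4676, -0.3485, 0.1952]
tool_rot: [[0.002, 0.396, -0.918], [-0.006, -0.918, -0.396], [-1.0, 0.007, 0.0]]
ft_force: [-0.5, 0.0, 0.3]
width: 0.998
```

Run:
```python
from h import *
s,c=snap('wrist','w10.png'); print(s['ee_pos'],s['tool_rot'].round(3),s['joints'].round(2),s['time_s'],s['ft_force'],s['width'])
s,c=snap('scene','c10.png');b=cv2.resize(c['pixels'][120:220,260:430],None,fx=4.5,fy=4.5,interpolation=cv2.INTER_CUBIC);cv2.imwrite('pics/c10b.png',b)
s,c=snap('side','s10.png');b=cv2.resize(c['pixels'][190:330,215:375],None,fx=4,fy=4,interpolation=cv2.INTER_CUBIC);cv2.imwrite('pics/s10b.png',b)
```

```text
[ 0.46763632 -0.34852545  0.19516393] [[ 0.002  0.396 -0.918]
 [-0.006 -0.918 -0.396]
 [-1.     0.007  0.   ]] [-0.84  0.24  1.63 -0.    1.27  0.32] 23.05 [-0.49310736  0.01947259  0.2701894 ] 0.9979918109290045
```

View pics/c10b.png

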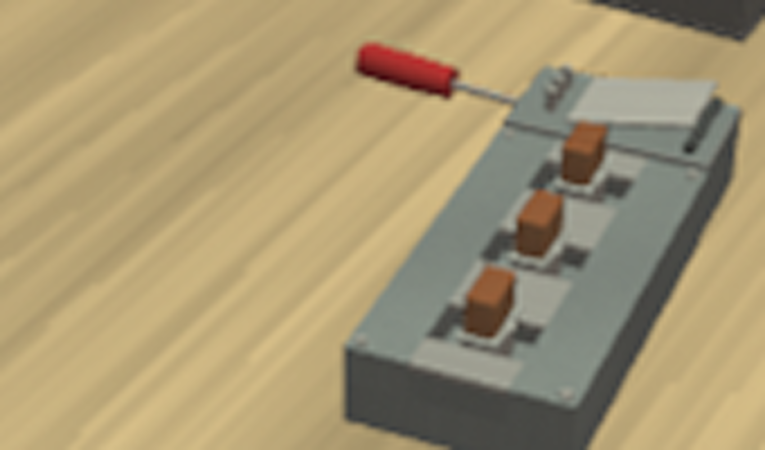

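View pics/s10b.png

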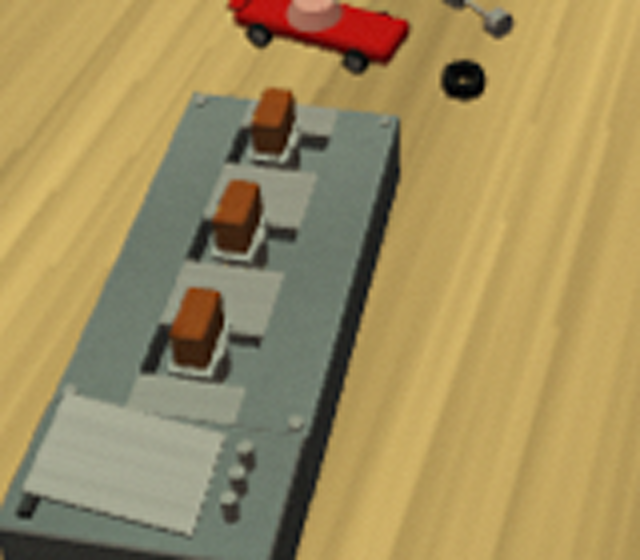

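View pics/w10.png

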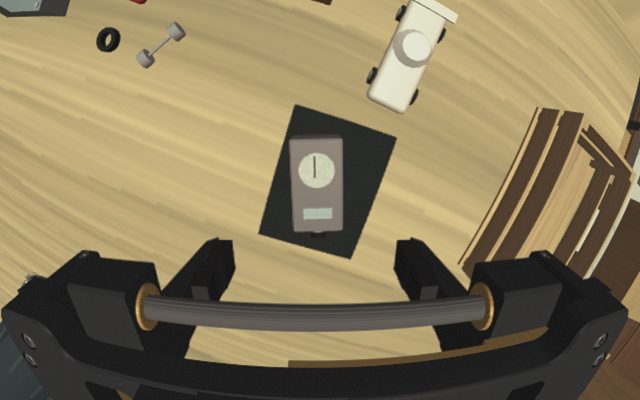

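The scene, side and wrist views all show three lenses seated and turned along the box's y. In the wrist view the tester spans (289..343, 136..231), with its button at (318,234).

Run:
```python
from h import *
c=load('w10.png')
im=c['pixels'];cv2.imwrite('pics/w10b.png',cv2.resize(im[95:265,245:405],None,fx=3.5,fy=3.5,interpolation=cv2.INTER_CUBIC))
print(quad(c,[(289,138),(341,136),(343,229),(294,231)],(0,0),1,.039),np.arctan2(c['R'][1,2],c['R'][0,2]))
print(quad(c,[(297,105),(396,138),(350,258),(259,234)],(0,0),1,.003))
for z in(.021,):print(onz(c,318,234,z))
c=load('scene0.png');s=load('side0.png')
cv2.imwrite('pics/stop_s.png',cv2.resize(s['pixels'][140:220,250:410],None,fx=5,fy=5,interpolation=cv2.INTER_CUBIC))
```

```text
(array([ 0.4643, -0.3533]), -2.697, np.float64(0.0516), np.float64(0.0987)) -2.7348224299771964
(array([ 0.457 , -0.3676]), -3.043, np.float64(0.1158), np.float64(0.1575))
[ 0.40782097 -0.37948833  0.021     ]
```

View pics/w10b.png

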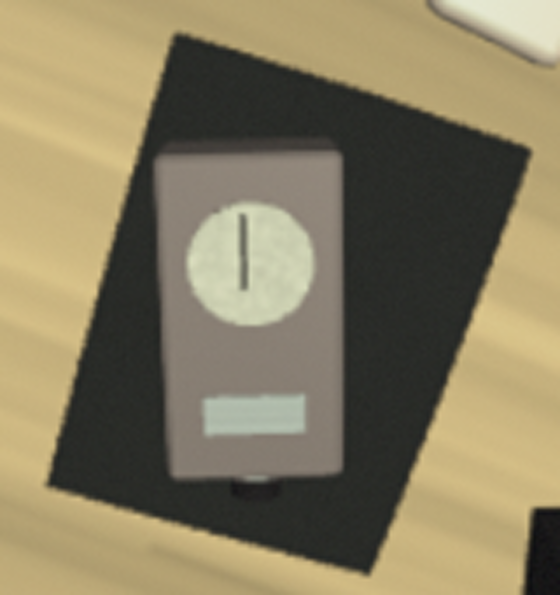

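View pics/stop_s.png

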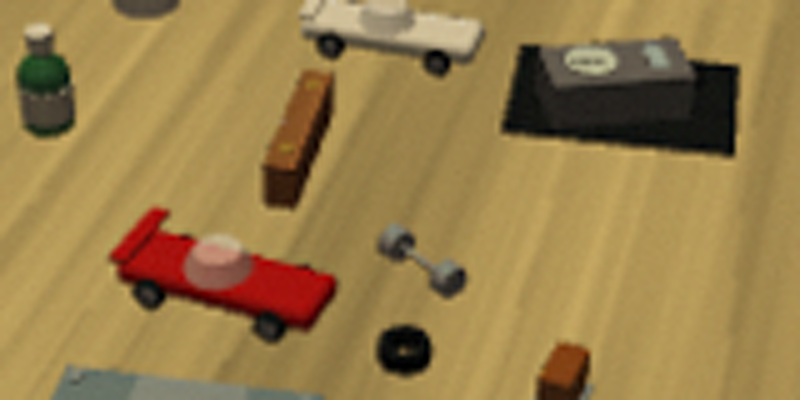

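Request:
servo_tool([
  [0,[-0.0033,-0.005,-0.06],[0,0,0.035]],
  [0,[-0.0033,-0.005,-0.12],[0,0,0.035]],
  [0,[-0.0033,-0.005,-0.16],[0,0,0.035]],
  [0,[-0.0033,-0.005,-0.183],[0,0,0.035]],
  [0,[-0.0033,-0.005,-0.183],[0,0,0.035]],
  [1,[-0.0033,-0.005,-0.183],[0,0,0.035]],
  [1,[-0.0033,-0.005,-0.183],[0,0,0.035]],
  [1,[-0.0033,-0.005,-0.183],[0,0,0.035]],
  [1,[-0.0033,-0.005,-0.183],[0,0,0.035]],
])

```text
time_s: 24.32
ee_pos: [0.4653, -0.3531, 0.0132]
tool_rot: [[0.004, 0.429, -0.903], [-0.008, -0.903, -0.429], [-1.0, 0.009, -0.0]]
ft_force: [0.2, 0.5, 3.4]
width: 0.609
```

Request:
servo_tool([
  [1,[0,0,0.04],[0,0,0]],
  [1,[0,0,0.08],[0,0,-0.1]],
  [1,[0.04,0.04,0.08],[0,0,-0.2]],
  [1,[0.08,0.08,0.08],[0,0,-0.3]],
  [1,[0.115,0.118,0.08],[0,0,-0.355]],
  [1,[0.115,0.118,0.08],[0,0,-0.355]],
  [1,[0.115,0.118,0.08],[0,0,-0.355]],
])

```text
time_s: 25.2
ee_pos: [0.5797, -0.235, 0.0926]
tool_rot: [[-0.0, 0.09, -0.996], [-0.008, -0.996, -0.09], [-1.0, 0.008, 0.001]]
ft_force: [0.1, 0.7, -1.9]
width: 0.612
```

Run:
```python
from h import *
s,c=snap('wrist','w11.png'); print(s['ee_pos'],s['tool_rot'].round(3),s['joints'].round(2),s['time_s'],s['ft_force'],s['width'])
```

```text
[ 0.57970126 -0.23495489  0.09263918] [[-0.     0.09  -0.996]
 [-0.008 -0.996 -0.09 ]
 [-1.     0.008  0.001]] [-0.57  0.45  1.58 -0.01  1.11  0.91] 25.2 [ 0.10576958  0.67391563 -1.87203329] 0.6116716725671325
```

View pics/w11.png

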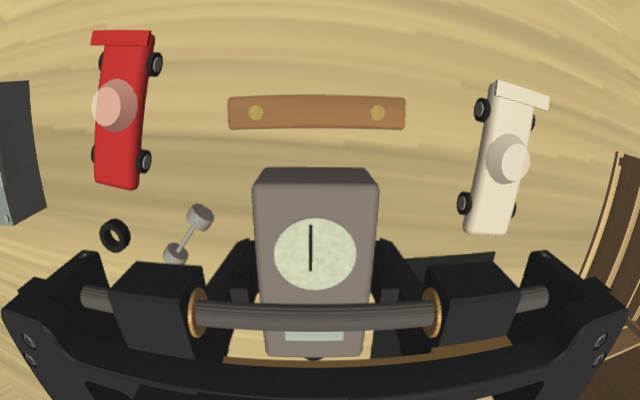

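Run:
```python
from h import *
c=load('w11.png')
im=c['pixels'];cv2.imwrite('pics/w11b.png',cv2.resize(im[85:205,215:415],None,fx=4,fy=4,interpolation=cv2.INTER_CUBIC))
```

```text
(no output)
```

View pics/w11b.png

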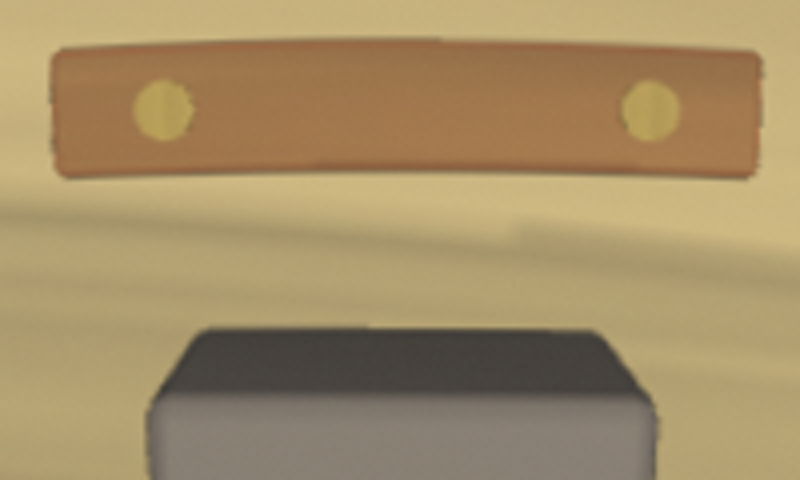

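Run:
```python
from h import *
c=load('w11.png')
A=lambda x,y:(215+x/4,85+y/4)
print(quad(c,[(52,50),(760,53),(753,180),(60,180)],A(0,0),4,.034))
f=[onz(c,*A(*p),.034) for p in [(60,179),(400,171),(752,180)]];print(np.round(f,4))
d=f[2]-f[0];print(np.arctan2(-d[0],d[1]) , np.arctan2(d[0],-d[1]))
top=c['ee'][2]-.0132+.003
g=[onz(c,*A(*p),top) for p in [(205,329),(600,331)]];print('tester +x bottom',np.round(g,4))
g=[onz(c,*A(*p),top+.036) for p in [(155,395),(655,398)]];print('tester +x top',np.round(g,4))
d=g[1]-g[0];print(np.arctan2(d[0],-d[1]),np.arctan2(c['R'][1,2],c['R'][0,2])+np.pi)
```

```text
(array([ 0.6521, -0.2303]), -1.483, np.float64(0.1172), np.float64(0.0218))
[[ 0.6362 -0.1732  0.034 ]
 [ 0.6414 -0.23    0.034 ]
 [ 0.6464 -0.2892  0.034 ]]
-3.0538883445866833 0.0877043090031098
tester +x bottom [[ 0.6234 -0.2058  0.0824]
 [ 0.6276 -0.2568  0.0824]]
tester +x top [[ 0.6246 -0.2057  0.1184]
 [ 0.6287 -0.2564  0.1184]]
0.08069801608938984 0.08964751893142608
```

Request:
servo_tool([
  [1,[0.008,0.0007,-0.04],[0,0,0]],
  [1,[0.008,0.0007,-0.065],[0,0,0]],
  [1,[0.008,0.0007,-0.078],[0,0,0]],
  [1,[0.008,0.0007,-0.0815],[0,0,0]],
  [1,[0.008,0.0007,-0.0815],[0,0,0]],
])

```text
time_s: 25.88
ee_pos: [0.5877, -0.2356, 0.012]
tool_rot: [[0.001, 0.088, -0.996], [-0.009, -0.996, -0.088], [-1.0, 0.009, 0.0]]
ft_force: [-0.8, 0.4, -1.1]
width: 0.613
```

Request:
servo_tool([
  [1,[0.002,0.0002,0],[0,0,0]],
  [1,[0.004,0.0004,0],[0,0,0]],
  [1,[0.006,0.0005,0],[0,0,0]],
  [1,[0.006,0.0005,0],[0,0,0]],
])

```text
time_s: 26.38
ee_pos: [0.594, -0.2351, 0.0122]
tool_rot: [[0.001, 0.088, -0.996], [-0.009, -0.996, -0.088], [-1.0, 0.009, -0.0]]
ft_force: [-0.5, 0.1, -2.1]
width: 0.61
```

Request:
servo_tool([
  [1,[0.001,0.0001,-0.001],[0,0,0]],
  [1,[0.002,0.0002,-0.001],[0,0,0]],
  [1,[0.002,0.0002,-0.001],[0,0,0]],
])

```text
time_s: 26.75
ee_pos: [0.5946, -0.2349, 0.0109]
tool_rot: [[-0.002, 0.088, -0.996], [-0.009, -0.996, -0.088], [-1.0, 0.009, 0.003]]
ft_force: [-6.0, -0.7, 1.2]
width: 0.612
```

Request:
servo_tool([
  [1,[0.001,0.0001,0],[0,0,0]],
  [1,[0.002,0.0002,0],[0,0,0]],
  [1,[0.002,0.0002,0],[0,0,0]],
])

```text
time_s: 27.12
ee_pos: [0.5947, -0.235, 0.0105]
tool_rot: [[-0.006, 0.089, -0.996], [-0.008, -0.996, -0.089], [-1.0, 0.008, 0.007]]
ft_force: [-9.7, -2.3, 2.7]
width: 0.614
```

Request:
servo_tool([
  [0.2,[-0.0005,0,0.0003],[0,0,0]],
  [0.1,[-0.0005,0,0.0003],[0,0,0]],
  [0.1,[-0.0005,0,0.0003],[0,0,0]],
  [0.1,[0,0,0.04],[0,0,0]],
  [0.1,[0,0,0.08],[0,0,0]],
  [0.5,[-0.05,-0.005,0.08],[0,0,0]],
  [1,[-0.1,-0.0075,0.08],[0,0,0]],
  [1,[-0.1,-0.0075,0.08],[0,0,0]],
  [1,[-0.1,-0.0075,0.08],[0,0,0]],
])

```text
time_s: 28.25
ee_pos: [0.4957, -0.2431, 0.0913]
tool_rot: [[-0.004, 0.088, -0.996], [-0.01, -0.996, -0.088], [-1.0, 0.009, 0.005]]
ft_force: [-0.2, -0.5, -1.0]
width: 0.473
```

Run:
```python
from h import *
s,c=snap('wrist','w12.png'); print(s['ee_pos'],s['tool_rot'].round(3),s['joints'].round(2),s['time_s'],s['ft_force'],s['width'])
```

```text
[ 0.49573338 -0.24306727  0.09129102] [[-0.004  0.088 -0.996]
 [-0.01  -0.996 -0.088]
 [-1.     0.009  0.005]] [-0.66  0.31  1.78 -0.01  1.05  0.82] 28.25 [-0.16929323 -0.46870748 -0.95404231] 0.4726997551980526
```

View pics/w12.png

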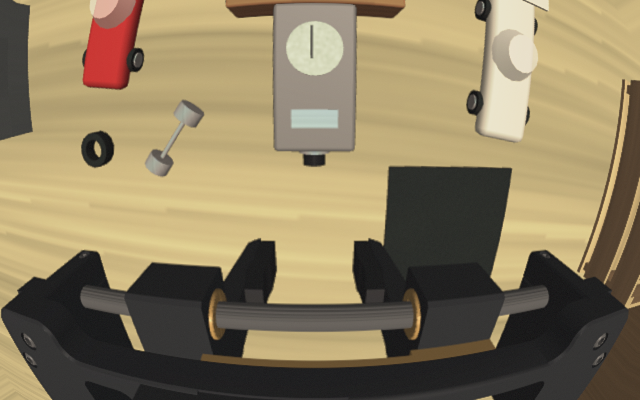

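Run:
```python
from h import *
c=load('w12.png')
print(onz(c,314,163,.018),onz(c,314,156,.026))
```

```text
[ 0.5304115  -0.24000555  0.018     ] [ 0.5370195  -0.23936929  0.026     ]
```

Request:
servo_tool([
  [1,[0,0,-0.04],[0,0,0]],
  [1,[0,0,-0.07],[0,0,0]],
  [1,[0,0,-0.082],[0,0,0]],
  [1,[0,0,-0.082],[0,0,0]],
])

```text
time_s: 28.8
ee_pos: [0.4965, -0.2429, 0.0087]
tool_rot: [[-0.005, 0.089, -0.996], [-0.009, -0.996, -0.089], [-1.0, 0.008, 0.006]]
ft_force: [0.3, 1.2, 0.8]
width: 0.009
```

Request:
servo_tool([
  [1,[0.01,0.001,0],[0,0,0]],
  [1,[0.018,0.0018,0],[0,0,0]],
  [1,[0.02,0.002,0],[0,0,0]],
  [1,[0.023,0.0022,0],[0,0,0]],
  [1,[0.025,0.0024,0],[0,0,0]],
  [1,[0.025,0.0024,0],[0,0,0]],
])

```text
time_s: 29.55
ee_pos: [0.521, -0.2405, 0.0087]
tool_rot: [[-0.006, 0.089, -0.996], [-0.009, -0.996, -0.089], [-1.0, 0.008, 0.007]]
ft_force: [-2.6, -0.1, 2.7]
width: 0.004
```

Request:
servo_tool([
  [1,[0.002,0.0002,0.0003],[0,0,0]],
  [1,[0.004,0.0004,0.0003],[0,0,0]],
  [1,[0.004,0.0004,0.0003],[0,0,0]],
])

```text
time_s: 29.92
ee_pos: [0.5245, -0.2401, 0.0088]
tool_rot: [[-0.008, 0.089, -0.996], [-0.009, -0.996, -0.089], [-1.0, 0.008, 0.008]]
ft_force: [-6.9, -1.7, 2.0]
width: 0.002
```

Request:
servo_tool([
  [1,[0.002,0.0002,0],[0,0,0]],
  [1,[0.0045,0.0004,0],[0,0,0]],
  [1,[0.0055,0.0005,0],[0,0,0]],
  [1,[0.0055,0.0005,0],[0,0,0]],
])

```text
time_s: 30.42
ee_pos: [0.527, -0.2398, 0.0084]
tool_rot: [[-0.014, 0.09, -0.996], [-0.008, -0.996, -0.09], [-1.0, 0.006, 0.015]]
ft_force: [-17.4, -3.7, 8.9]
width: 0.006
```

Request:
servo_tool([
  [1,[0.002,0.0002,0],[0,0,0]],
  [1,[0.002,0.0002,0],[0,0,0]],
  [1,[0.002,0.0002,0],[0,0,0]],
  [1,[0.002,0.0002,0],[0,0,0]],
  [1,[0.002,0.0002,0],[0,0,0]],
  [1,[0.002,0.0002,0],[0,0,0]],
  [1,[0.002,0.0002,0],[0,0,0]],
  [1,[0.002,0.0002,0],[0,0,0]],
])

```text
time_s: 31.42
ee_pos: [0.5269, -0.24, 0.0084]
tool_rot: [[-0.019, 0.09, -0.996], [-0.007, -0.996, -0.09], [-1.0, 0.006, 0.019]]
ft_force: [-12.9, -3.3, 8.8]
width: 0.006
```

Run:
```python
from h import *
s,c=snap('wrist','w13.png'); print(s['ee_pos'],s['time_s'],s['ft_force'])
s,c=snap('scene','c13.png');a=cv2.resize(c['pixels'][120:330,150:430],None,fx=2.8,fy=2.8,interpolation=cv2.INTER_CUBIC);cv2.imwrite('pics/c13b.png',a)
```

```text
[ 0.5268561  -0.23995327  0.00842548] 31.425 [-12.93103864  -3.25081045   8.7651664 ]
```

View pics/w13.png

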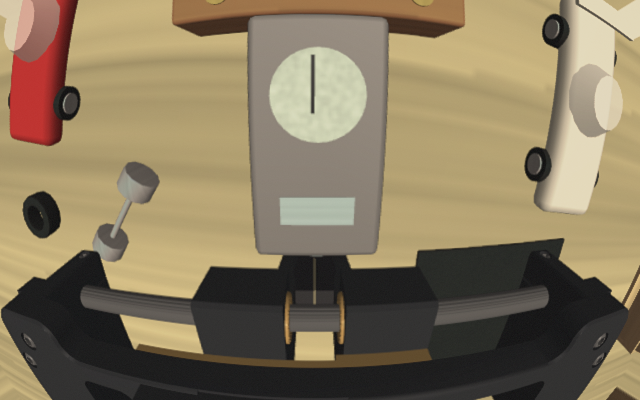

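View pics/c13b.png

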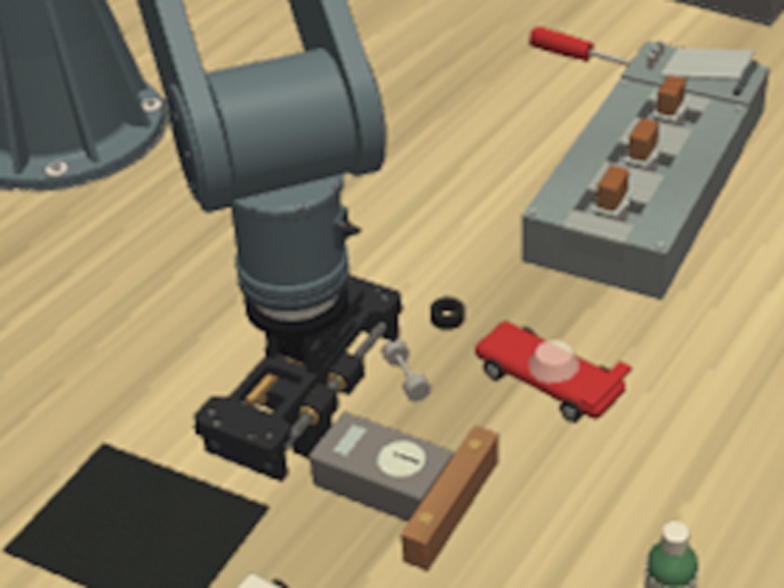

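Request:
servo_tool([
  [1,[0.002,0.0002,0],[0,0,0]],
  [1,[-0.01,-0.001,0],[0,-0.015,0]],
  [1,[-0.03,-0.003,0],[0,-0.015,0]],
  [1,[-0.03,-0.003,0.04],[0,-0.015,0]],
  [0.5,[-0.03,-0.003,0.085],[0,-0.015,0]],
  [0,[0.02,0,0.085],[0,-0.015,0]],
  [0,[0.067,0.005,0.085],[0,-0.015,0]],
  [0,[0.067,0.005,0.085],[0,-0.015,0]],
  [0,[0.067,0.005,0.085],[0,-0.015,0]],
])

```text
time_s: 32.65
ee_pos: [0.5934, -0.2345, 0.0928]
tool_rot: [[-0.004, 0.091, -0.996], [-0.007, -0.996, -0.091], [-1.0, 0.006, 0.005]]
ft_force: [0.3, 0.1, -0.1]
width: 0.549
```

Run:
```python
from h import *
s,c=snap('wrist','w14.png'); print(s['ee_pos'],s['tool_rot'].round(3),s['time_s'],s['ft_force'],s['width'])
```

```text
[ 0.59342341 -0.23446992  0.09278075] [[-0.004  0.091 -0.996]
 [-0.007 -0.996 -0.091]
 [-1.     0.006  0.005]] 32.65 [ 0.26615773  0.09402977 -0.13383158] 0.548548718250595
```

View pics/w14.png

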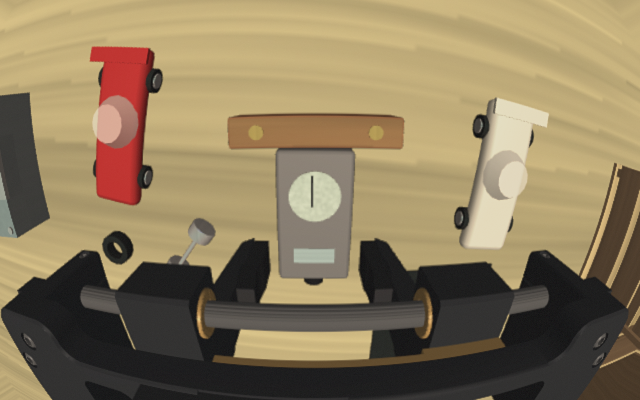

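Request:
servo_tool([
  [0.12,[-0.002,0,0],[0,0,0]],
  [0.12,[-0.002,0,0],[0,0,0]],
  [0.12,[-0.002,0,-0.04],[0,0,0]],
  [0.12,[-0.002,0,-0.07],[0,0,0]],
  [0.12,[-0.002,0,-0.081],[0,0,0]],
  [0.12,[-0.002,0,-0.081],[0,0,0]],
  [1,[-0.002,0,-0.081],[0,0,0]],
  [1,[-0.002,0,-0.081],[0,0,0]],
  [1,[-0.002,0,-0.081],[0,0,0]],
  [1,[-0.002,0,-0.081],[0,0,0]],
])

```text
time_s: 33.95
ee_pos: [0.5917, -0.2351, 0.013]
tool_rot: [[-0.003, 0.09, -0.996], [-0.007, -0.996, -0.09], [-1.0, 0.007, 0.004]]
ft_force: [-1.0, 0.8, 6.0]
width: 0.612
```

Request:
servo_tool([
  [1,[-0.003,0,0.01],[0,0,0]],
  [1,[-0.01,0,0.05],[0,0,0]],
  [1,[-0.03,-0.02,0.06],[0,0,0]],
  [1,[-0.07,-0.065,0.06],[0,0,0]],
  [1,[-0.11,-0.105,0.06],[0,0,0]],
  [1,[-0.136,-0.1325,0.06],[0,0,0]],
  [1,[-0.136,-0.1325,0.03],[0,0,0]],
  [1,[-0.136,-0.1325,0.012],[0,0,0]],
  [1,[-0.136,-0.1325,0.005],[0,0,0]],
  [1,[-0.136,-0.1325,0.0035],[0,0,0]],
  [1,[-0.136,-0.1325,0.0035],[0,0,0]],
])

```text
time_s: 35.33
ee_pos: [0.4564, -0.3675, 0.0171]
tool_rot: [[-0.002, 0.091, -0.996], [-0.008, -0.996, -0.091], [-1.0, 0.008, 0.003]]
ft_force: [-0.2, 0.5, -2.0]
width: 0.605
```

Next I'll lower the last millimetre, release and retreat.

Request:
servo_tool([
  [1,[0,0,-0.0012],[0,0,0]],
  [1,[0,0,-0.0012],[0,0,0]],
  [0.2,[0,0,-0.001],[0,0,0]],
  [0.12,[0,0,-0.001],[0,0,0]],
  [0.12,[0,0,-0.001],[0,0,0]],
  [0.12,[0,0,0.05],[0,0,0]],
  [0.12,[0,0,0.11],[0,0,0]],
  [0,[-0.03,0.02,0.17],[0,0,0]],
  [0,[-0.06,0.06,0.2],[0,0,0]],
  [0,[-0.06,0.1,0.2],[0,0,0]],
  [0,[-0.06,0.1,0.2],[0,0,0]],
])

```text
time_s: 36.7
ee_pos: [0.3963, -0.2657, 0.2179]
tool_rot: [[-0.001, 0.093, -0.996], [-0.009, -0.996, -0.093], [-1.0, 0.009, 0.002]]
ft_force: [0.2, -1.0, -0.7]
width: 1.002
```

Run:
```python
from h import *
s,c=snap('wrist','w15.png'); print(s['ee_pos'],s['time_s'],s['ft_force'],s['width'])
s,c=snap('scene','c15.png');s,c=snap('side','s15.png')
```

```text
[ 0.39629151 -0.26572368  0.21792459] 36.7 [ 0.18473036 -0.96720017 -0.71947818] 1.0021251353614824
```

View pics/c15.png

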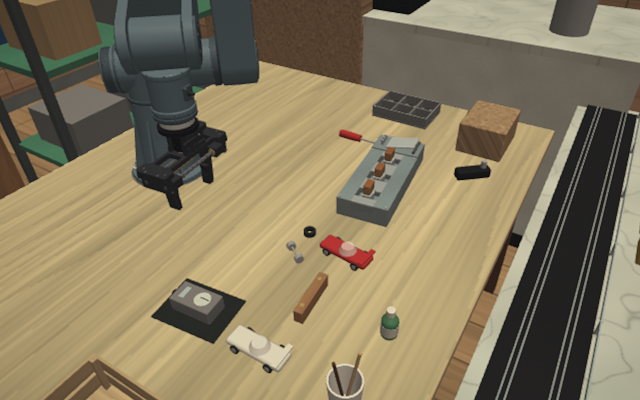

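View pics/s15.png

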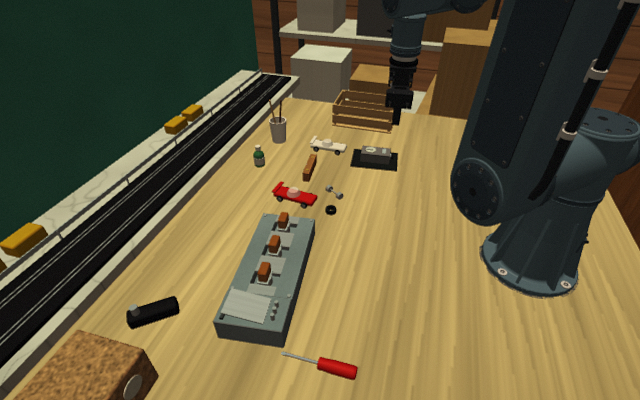

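Run:
```python
from h import *
c=load('w15.png');cv2.imwrite('pics/w15b.png',cv2.resize(c['pixels'][:300],None,fx=1.25,fy=1.25))
a=load('c15.png')['pixels'];b=load('s15.png')['pixels']
cv2.imwrite('pics/f.png',np.hstack([cv2.resize(a[125:215,330:430],None,fx=3.9,fy=4),cv2.resize(b[205:295,240:330],None,fx=4,fy=4)]))
```

```text
(no output)
```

View pics/w15b.png

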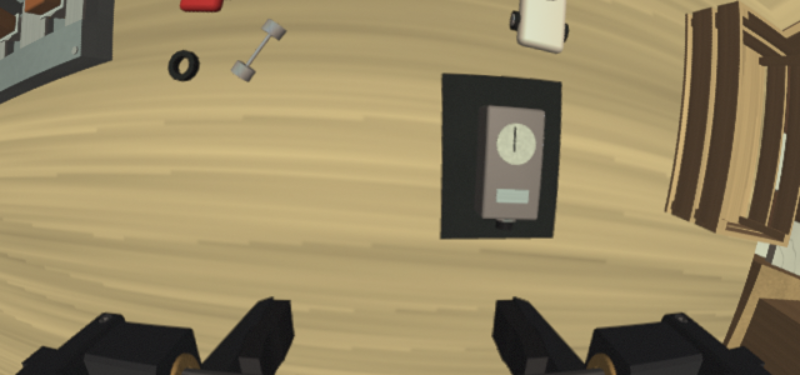

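View pics/f.png

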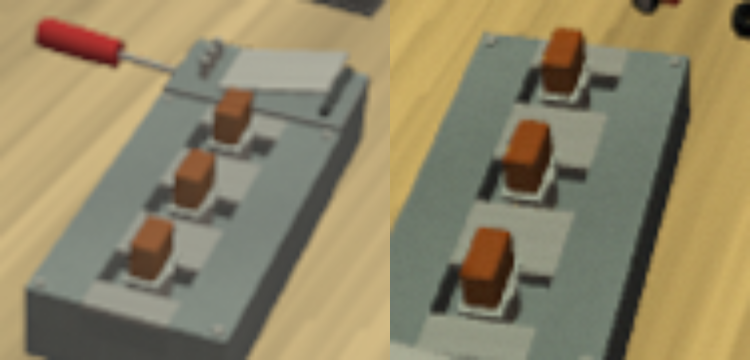

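The tester lies flat and inside the mat (crop: tester 483–545, mat 442–562). All three lenses stand turned along the box's y, and the gripper is clear of everything.

```bash
python3 -c "
from cell import env
print(env.job_done())"
```

```text
the job is handed in; nothing more can be done
None
```

I handed the job in at about 37 s of the 210 s allowed. `job_done` gives no verdict, so the result below rests on my own checks.

- **Lenses:** All three were on the shelf. I pushed each one 15 mm or slightly more into its socket, with 3 to 4 N of spring force, and gave it a quarter turn before letting go. The final scene and side pictures show all three upright in the sockets, turned along the box's y. I judged the lens depth from the fingertip height and the pictures, and did not measure it afterwards.
- **Tester:** I set it square against the wooden stop and pushed the button in about 6 mm. I held it for about a second; the force read 17 N before the hold and 13 N after it. That is above the 7 N needed, but button travel has no direct reading, so full press is inferred from force and travel. About 9 N of upward force also showed on the tool while pressing; I put it down to friction at the button.
- **Final state:** The tester is flat near the middle of the mat and the gripper is open and clear. The cars, wheel set, screwdriver and tyre look unmoved.

Early position estimates of the box from the scene and side cameras differed by a few millimetres. I used close wrist-camera views for the final alignment.

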